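# Fetch the sprung tweezers and hold them at their gap mark

## Task

Pull the drawer of the small grey drawer unit all or nearly all the way open by its bar handle, take out the sprung steel tweezers and lift them well clear above the unit. Squeeze them until the inner side of the moving arm meets the engraved line on the gauge tongue, which is a gap of 10 mm between the tips, and finish still holding them steadily at that gap in the air, with the drawer left open, so that I can tighten their locking screw. Leave the jar and the sanding block where they are.

Things in the scene. Friction and masses are not known exactly. Their poses are not given: they have to be found in the camera images.
- chest: small grey one-drawer unit, 210 deep x 210 wide x 70 mm high, on the right of the bench, its drawer facing obliquely to the left. Origin: centre of its underside. Its -x axis is the way the drawer front faces and the drawer opens; +z up. It stands fast. The edge of its top plate above the drawer is at x = -90 mm.
- chest_drawer0 (a joint): how far the drawer is out, m: 0 shut, 0.1416 at the stop; needs about 1 N plus light damping, stays where it is left. Inside 165 deep (chest x) x 168 mm wide; floor 22 mm above the bench, side walls up to 48 mm, front panel up to 58 mm. Shut, its inside spans chest x -84 to +81 mm.
- chest_drawer0_handle (a point): middle of the drawer's bar handle: a round horizontal steel bar, 11 mm thick and 105 mm long between two end posts, running along chest y, 35 mm in front of the drawer front (24 to 29 mm free behind it), 39 mm above the bench. It moves with the drawer. Its axes are those of the chest.
- tweezers: sprung steel tweezers, 140 mm long, 14 mm high, about 0.07 kg, lying flat across the drawer. Origin: on the underside, on the centre line, 65 mm from hinge and from tips. +x points to the tips, +z up, +y is the side of the fixed arm, -y that of the moving arm, which turns on an upright hinge at x = -65 mm.
- grip_mid (a point): point between the ribbed grips, at tweezers x = 20, y = 0, z = 7 mm; same axes. Each arm has a flat grip from x = 0 to 40 mm, 4 mm thick, 14 mm high. Fixed grip's outer face: y = +15.5 mm. Moving grip's: about y = -28.5 mm at rest (44 mm over both grips), -15.5 mm at the mark, where the grips are parallel and 31 mm apart over their outer faces.
- tweezers_arm (a joint): squeeze of the moving arm, rad: 0 at rest (tips 30 mm apart), grows as it is squeezed, 0.154 at the engraved line (tips 10 mm apart), 0.225 at most (tips almost touching). Tip gap in mm is about 30 - 130 x value; width over the grips in mm about 44 - 85 x value. A spring pushes it open with 1 N at the grip at rest, 8.5 N at the line, 12 N at most.
- tip_fixed (a point): inner face of the fixed arm's tip, at tweezers x = 65 mm, 7 mm above the underside
- tip_moving (a point): inner face of the moving arm's tip; its distance from tip_fixed is the tip gap
- jar_1: screw-top jar, 62 mm across, 86 mm high, standing on the bench between the drawer unit and the robot's right side; origin at its underside. To be left alone.
- mark (a point): the engraved line on the gauge tongue, an aluminium strip 6 mm wide that reaches from the fixed arm under the moving arm, at tweezers x = 38 mm; the moving arm's inner side just meets the line when the gap is right. A small knurled locking screw stands on the fixed arm there.
- sanding_block: brown sanding block, 64 x 96 x 24 mm, lying on top of the drawer unit towards its back; origin at its underside. To be left alone.

How it is judged:
On the way, in this order (a step that is already met when the one before it is completed fails the run):
1. the drawer is pulled out by at least 110 mm (value of joint chest_drawer0 above 0.11 m), for 0.2 s.
2. the tweezers are held in the air at the marked gap for a second (height (world z) of tweezers above 0.085 m and contact force between tweezers and the fingers above 1 N and distance between tip_fixed and tip_moving between 0.0072 and 0.0128 m), for 1 s.
At the end, for the whole second after the job is handed in: The fingers still hold the tweezers, their underside at least 85 mm above the bench and touching nothing of the drawer unit, tip gap 10 mm within 2.8 mm and steady, tweezers at rest, drawer out by at least 110 mm (all of step 2 and contact force between tweezers and chest below 0.05 N and velocity of joint tweezers_arm between -0.05 and 0.05 rad/s and linear speed of tweezers below 0.03 m/s and value of joint chest_drawer0 above 0.11 m); the arm keeps its last pose, push and grip.
It fails at once if the jar or the sanding block is shifted by more than 40 mm (distance of any of jar_1, sanding_block from where it was at the start of the episode above 0.04 m).
It also fails if it takes over 50 s, if anything falls off the work surface, if the arm or the gripper's body presses on something with over 40 N, if the wrist force passes 120 N, or if a joint passes its speed limit or range.

## Robot

A 7-joint arm with a two-finger parallel gripper is mounted at the origin on a cart in front of the work surface, level with it; the furniture and walls round the work are solid. World frame = base frame: x ahead of the robot, y to its left, z up, the work surface at z = 0. Lengths are in m, angles in rad, forces in N, time in s.
With the tool pointing down it reaches from about 0.4 to 0.85 m from the base axis. Payload 4.5 kg.
Tool frame: the origin (TCP) lies midway between the tips of the shut fingers; the grasp point (between the pads) lies 19 mm behind it (ctrl.hold_point_z is the distance from the TCP to the grasp point, in m); z points along the fingers, y is the line along which they close (so a half turn about z gives the same grasp; the last joint's range is limited). The gripper opens to 85 mm and grips with 20 to 120 N. Pads are 22 mm wide; open, the fingers measure 114 mm over their backs; the gripper's body (76 mm by 85 mm) begins 54 mm behind the grasp point. The pads swing forward as they close: fully open they stand 13 mm farther back than shut.
Start: joints at [0.034, 0.689, -0.195, 1.565, 0.157, 0.902, -0.215], TCP at [0.625, 0, 0.211] pointing down, gripper open.
Joint ranges: [-3.01, 3.01], [-0.46, 2.08], [-1.47, 1.51], [0.13, 2.56], [-1, 4.14], [0.04, 2.09], [-2.66, 2.66]. Speed limits (rad/s): [2.57, 2.57, 3.14, 3.14, 3.14, 3.14, 3.14].

## Interface

Orientations are given as a unit quaternion [w, x, y, z].
In Python, from rig import observe, capture, ctrl gives the robot as it stands.
- The arm moves only by the tool carry_out, never from a script. Its argument "increments" is a list of rows, each an object of numbers: "x", "y", "z": the shift along the tool's x, y, z in m; "yaw": the turn about the tool's z in degrees; "claw": the finger opening in m, from 0 to 0.0854. In form: [{"x": .., "y": .., "z": .., "yaw": .., "claw": ..}, ...]. A call has 1 to 12 rows; each row shifts and turns the commanded pose from where the row before left it, along the tool's axes as they then stand; what a row does not reach is not made up. A row lasts 1/10 s, in which the tool goes at most 50 mm and 8.59 degrees, less where a joint would pass 70% of its speed; a pose out of reach is approached as far as the arm can. A call with a gripper value outside its range is refused whole. The fingers move at their own pace and stop on an object; "force" is the grip in N (left out, the last holds). Time passes only in rows, so rows that do not move let the fingers close. It gives the time, the measured TCP pose, the force, the opening and the grip force at its end, in the units of the state.
- observe(): the state, without advancing time (a new reading comes with each control period).
- capture(name): name is "scene" or "side" or "wrist"; returns a dict with "img" (420x560x3 uint8, red, green, blue), "range_z" (420x560 float32, m along the optical axis (not along the pixel's ray), 0 where there is no reading), "vertical_fov" (degrees; the focal length in pixels is half the picture's height over the tangent of half this angle, whatever the lens; pixels are square), "cx", "cy" (the principal point, pixels), "world_to_cam" (4x4, takes a point from world to camera coordinates). Camera axes: x right, y up, looking along -z (the intrinsics and any distortion apply to the point x, -y, -z); pixel columns grow to the right and rows downward; lengths in m; the calibration is good to about 2 mm. The wrist camera is an equidistant fisheye: a pixel r from the principal point sees the ray r / f radians off the axis. A picture is of the moment at which its call begins.
- ctrl.finish_job(): hands the job in; it is judged then, once.
The state is a dict: "time": time; "joint_positions": joint angles; "qvel": joint speeds; "effort": joint torques, N m; "tool_pos": TCP position; "eef_rot": TCP orientation; "contact_force": force on the tool from outside, world axes, zero at the start; "torque": the same for the moment, N m; "grip_width": finger opening in m; "finger_force": force on a finger pad.
Only numpy, scipy, OpenCV 4.12 (cv2) and the standard library are available. Lean on these libraries where they do the work, as an engineer would, in place of code of your own. Each camera call takes 0.05 s, during which the arm holds its last target. There are 200 camera calls.

## Working session

There is one attempt and no reset: what is moved stays moved. The work goes in short steps, Python scripts to look and compute and a tool call to move; the robot and the scene stay as the last step left them, time stands still between calls to the robot, and variables do not carry over. Pictures are saved under pics/ and viewed, at most 10 in all, crops included, and the job is handed in when it is done.

Besides the shell and the picture viewer there is one more tool, called after ">>>" by a JSON object that holds its "fn" and its "kwargs", one argument or row to a line. carry_out: Moves the arm, as the interface text tells. Its arguments: {"type":"object","properties":{"increments":{"type":"array"},"force":{"type":"number"}},"required":["increments"]}

```bash
mkdir -p pics; cat > h.py <<'E'
import numpy as np, cv2
from rig import observe, capture, ctrl
def snap(name, fn):
    d=capture(name); np.savez('pics/'+fn+'.npz',**d); cv2.imwrite('pics/'+fn+'.png',d['img'][:,:,::-1]); return d
def load(fn):
    return dict(np.load('pics/'+fn+'.npz'))
def px2w(d,u,v,fish=False,z=None):
    H=d['img'].shape[0]; f=H/2/np.tan(np.radians(float(d['vertical_fov']))/2)
    a=(u-float(d['cx']))/f; b=(v-float(d['cy']))/f
    if fish:
        r=np.hypot(a,b); s=np.tan(r)/r if r>1e-9 else 1; a*=s;b*=s
    C=np.linalg.inv(d['world_to_cam'])
    ray=C[:3,:3]@np.array([a,-b,-1.]); o=C[:3,3]
    if z is None: t=float(d['range_z'][int(round(v)),int(round(u))])
    else: t=(z-o[2])/ray[2]
    return o+t*ray
E
python3 - <<'E'
from h import *
s=observe(); print(s); print(ctrl.hold_point_z)
a=snap('scene','s1'); b=snap('side','d1')
for d in (a,b): print(d['vertical_fov'],np.linalg.inv(d['world_to_cam'])[:3].round(3).tolist())
cv2.imwrite('pics/c1.png',cv2.resize(np.hstack([a['img'],b['img']])[:,:,::-1],None,fx=.714,fy=.714))
E
```

```text
{'time': 0.0, 'joint_positions': array([ 0.03378182,  0.68997887, -0.19454729,  1.56637524,  0.15730934,
        0.90247527, -0.21513106]), 'qvel': array([-0.00020288,  0.00046051, -0.00261593,  0.00026458, -0.0003227 ,
        0.00112152, -0.00121842]), 'effort': array([ 1.13546095e-03, -5.39627159e+01, -1.26661520e+00, -1.58547074e+01,
        9.07521317e-03,  9.41080711e-03,  5.53111545e-05]), 'tool_pos': array([ 6.24305306e-01, -2.52850312e-05,  2.09979792e-01]), 'eef_rot': array([-6.07802218e-04,  7.07068699e-01,  7.07144262e-01, -6.91790485e-04]), 'contact_force': array([-0.00743201,  1.0999417 , -0.17375011]), 'torque': array([0.03598321, 0.02369652, 0.04276242]), 'finger_force': 0.0, 'grip_width': 0.08518740930283841}
0.0187
57.76513754147045 [[0.715, 0.318, -0.623, -0.049], [-0.699, 0.341, -0.628, -0.803], [0.012, 0.884, 0.467, 0.478]]
51.10798053704263 [[-0.959, 0.094, -0.266, 0.233], [-0.281, -0.381, 0.881, 0.494], [-0.018, 0.92, 0.392, 0.418]]
```

View pics/s1.png

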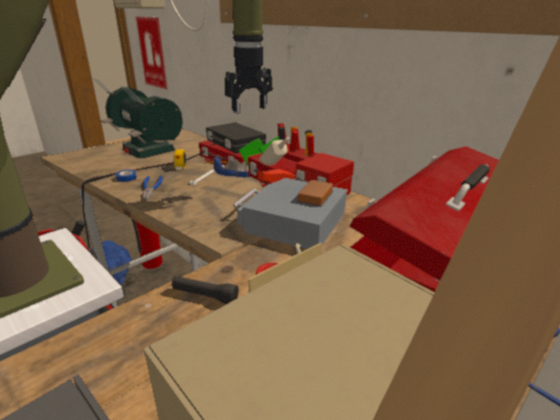

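View pics/d1.png

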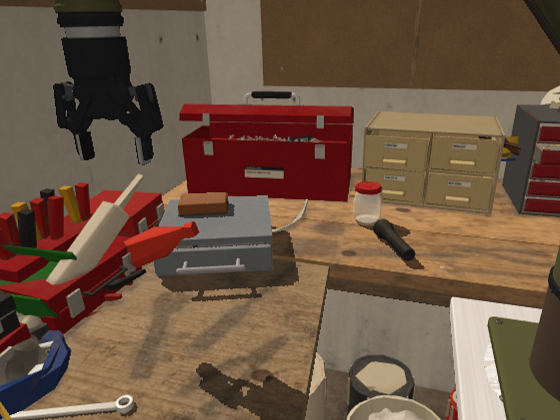

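The side view shows the grey unit with the handle bar at about (178–243, 267) and the sanding block on top. The jar is at (368, 200). The scene view shows the unit at about (295, 210). I'll enlarge the unit in both.

```bash
python3 - <<'E'
from h import *
a=load('s1');b=load('d1')
A=cv2.resize(a['img'][165:265,215:365],None,fx=4,fy=4)[:,:,::-1]
B=cv2.resize(b['img'][180:290,145:295],None,fx=5,fy=5)[:,:,::-1]
cv2.imwrite('pics/b.png',B)
# top plane points
from scipy.spatial import ConvexHull
for n,d in (('s',a),('d',b)):
    pts=[]
    for v in range(0,420):
        for u in range(0,560):
            if d['range_z'][v,u]>0:
                p=px2w(d,u,v)
                if abs(p[2]-.07)<.004 and .4<p[0]<.95 and -.5<p[1]<.1: pts.append(p)
    pts=np.array(pts,np.float32)
    img=pts[:,:2]
    np.save('pics/top_'+n,pts)
    print(n,len(pts),np.median(pts,0),img.min(0),img.max(0),cv2.minAreaRect(img))
E
```

```text
Traceback (most recent call last):
cv2.error: OpenCV(4.12.0) /io/opencv/modules/imgproc/src/convhull.cpp:143: error: (-215:Assertion failed) total >= 0 && (depth == CV_32F || depth == CV_32S) in function 'convexHull'
```

View pics/b.png

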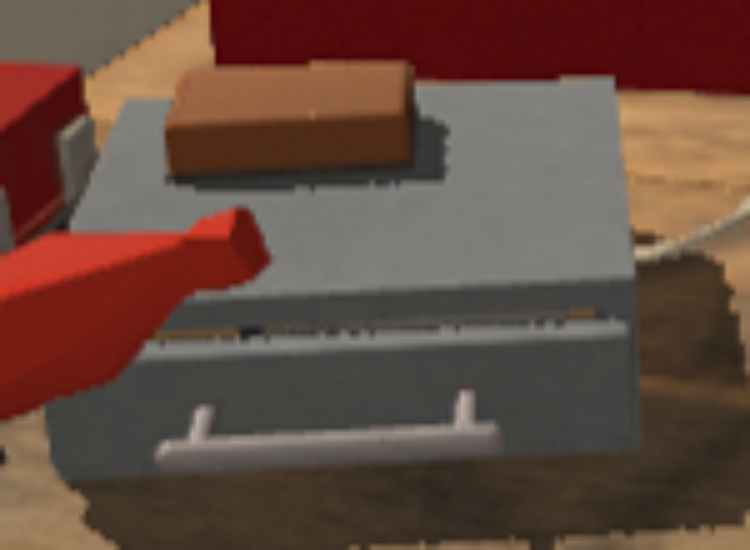

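The crop shows the handle bar running from crop (160,455) to (498,435). The unit's top corners are at (635,278), (615,78) and (125,100), and the drawer is shut.

```bash
python3 - <<'E'
from h import *
b=load('d1')
f=lambda x,y:(145+x/5-.4,180+y/5-.4)
for n,c,z in (('hL',(160,452),.041),('hR',(497,434),.041),('FR',(635,275),.07),('BR',(615,78),.07),('BL',(125,100),.07),('topmid',(500,200),.07),('frontbotR',(638,445),.012)):
    u,v=f(*c); print(n,np.round([u,v],1),px2w(b,u,v,z=z).round(4),px2w(b,u,v).round(4))
print(px2w(b,368,222,z=0), px2w(b,368,222))
E
```

```text
hL [176.6 270. ] [ 0.5887 -0.0579  0.041 ] [ 0.5867 -0.0549  0.0431]
hR [244.  266.4] [ 0.4843 -0.097   0.041 ] [ 0.4824 -0.0926  0.0438]
FR [271.6 234.6] [ 0.4572 -0.1666  0.07  ] [ 0.5004 -0.294   0.0029]
BR [267.6 195.2] [ 0.5244 -0.3465  0.07  ] [ 0.5775 -0.4999  0.0065]
BL [169.6 199.6] [ 0.721  -0.2723  0.07  ] [ 0.7178 -0.2673  0.0723]
topmid [244.6 219.6] [ 0.527  -0.2148  0.07  ] [ 0.5253 -0.2108  0.072 ]
frontbotR [272.2 268.6] [ 0.4519 -0.148   0.012 ] [ 0.4566 -0.1617  0.0033]
[ 0.31196638 -0.41269185  0.        ] [ 0.30974141 -0.38706654  0.01181452]
```

```bash
python3 - <<'E'
from h import *
G=np.full((16,14),-1.)
for n in ('s1','d1'):
    d=load(n)
    for v in range(100,420,1):
        for u in range(0,560,1):
            if d['range_z'][v,u]>0:
                p=px2w(d,u,v); i=int((p[0]-.35)//.03); j=int((p[1]+.2)//.03)
                if 0<=i<16 and 0<=j<14 and p[2]<.16: G[i,j]=max(G[i,j],p[2])
print('y',[round(-.185+.03*j,2) for j in range(14)])
for i in range(16): print(round(.365+.03*i,3),(G[i]*1000).astype(int))
E
```

```text
y [-0.18, -0.15, -0.12, -0.1, -0.07, -0.04, -0.01, 0.02, 0.05, 0.09, 0.11, 0.14, 0.17, 0.21]
0.365 [ 3  3  3  3  3  2  3  3  3  3  3  3 13 13]
0.395 [ 3  3  2  3  3  3  2  3  3  3  3  4 13 14]
0.425 [ 3  3  3  3  2  3  3  3  4  3  3  3  3 13]
0.455 [72 72 58  3  3  3  3  3  3  2  3  3  3  2]
0.485 [72 72 60 46  2  2  3  2  3  3  3  3  3  3]
0.515 [72 72 72 47 46  2  3  2  3  3  3  3 10  3]
0.545 [73 72 72 60 47  3  3  4  2  3  3  3 10  7]
0.575 [ 72  72 106 112  46   2   3   2   2   3   3   4   6   7]
0.605 [ 72  72  72 105  96   3   3   3   2   3   3   3   3   7]
0.635 [ 72  72  72 100  96  38   3   3   3   3  19  29  32  36]
0.665 [ 96  72  72 159 159 159 144  49  58  42  92  33 102  99]
0.695 [107 107 107 106 159 159 145 119 116  73  94 116 116 116]
0.725 [107 107 107 107  73  73 133 115 120  73  94 117 117 117]
0.755 [107 107 107 159 156 159 158 159 151 100  88 117 118 117]
0.785 [  107   107   107   159   159   158   159   159   159   159 -1000   118
   117   117]
0.815 [  107   107   107   107   159   159   159   159   149    99 -1000   116
   116   116]
```

>>> {"fn": "carry_out", "kwargs": {
  "increments": [
    {"yaw": 8},
    {"yaw": 8},
    {"yaw": 8},
    {"yaw": 8},
    {"yaw": 8},
    {"yaw": 8},
    {"yaw": 8},
    {"yaw": 8},
    {"yaw": 5.4,"x": -0.02},
    {"x": -0.04,"y": 0.02},
    {"x": -0.04,"y": 0.02},
    {"x": -0.01,"claw": 0.05}
  ]
}}

```text
$.increments[0]: bad value
```

>>> {"fn": "carry_out", "kwargs": {
  "increments": [
    {"x": 0,"y": 0,"z": 0,"yaw": 8,"claw": 0.085},
    {"x": 0,"y": 0,"z": 0,"yaw": 8,"claw": 0.085},
    {"x": 0,"y": 0,"z": 0,"yaw": 8,"claw": 0.085},
    {"x": 0,"y": 0,"z": 0,"yaw": 8,"claw": 0.085},
    {"x": 0,"y": 0,"z": 0,"yaw": 8,"claw": 0.085},
    {"x": 0,"y": 0,"z": 0,"yaw": 8,"claw": 0.085},
    {"x": 0,"y": 0,"z": 0,"yaw": 8,"claw": 0.085},
    {"x": 0,"y": 0,"z": 0,"yaw": 8,"claw": 0.085},
    {"x": -0.02,"y": 0,"z": 0,"yaw": 5.4,"claw": 0.085},
    {"x": -0.045,"y": 0.01,"z": 0,"yaw": 0,"claw": 0.085},
    {"x": -0.045,"y": 0.015,"z": 0,"yaw": 0,"claw": 0.05},
    {"x": -0.02,"y": 0.01,"z": 0,"yaw": 0,"claw": 0.05}
  ]
}}

```text
time: 1.3
tool_pos: [0.5117, -0.0829, 0.2104]
eef_rot: [0.0, 0.984, 0.177, -0.002]
contact_force: [0.3, -0.4, -0.5]
grip_width: 0.0588
finger_force: 0.0
```

```bash
python3 - <<'E'
from h import *
w=snap('wrist','w1'); s=observe(); print(s['time'],s['tool_pos'],s['eef_rot'],s['joint_positions'],s['grip_width'])
print(w['vertical_fov'],w['cx'],w['cy'],np.linalg.inv(w['world_to_cam'])[:3].round(3).tolist())
E
```

```text
1.35 [ 0.51021426 -0.08578629  0.21064048] [ 9.18602274e-04  9.84497362e-01  1.75368090e-01 -3.18341784e-03] [-0.01761657  0.5547499   0.14734577  1.89327308 -0.11381505  0.70725187
 -1.02325333] 0.051145708399867824
65.70646984690485 276.12583386513745 213.6519073104067 [[0.349, 0.904, 0.248, 0.573], [-0.937, 0.337, 0.091, -0.06], [-0.001, -0.264, 0.964, 0.373]]
```

View pics/w1.png

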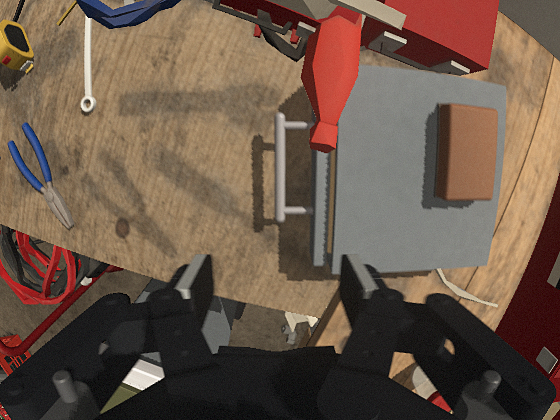

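The wrist view shows the bar from (281,114) to (281,220), nearly vertical in the picture. A red plier handle overhangs the drawer front, with its tip at (325,148).

```bash
python3 - <<'E'
from h import *
w=load('w1')
P={}
for n,u,v,z in (('bar0',281,114,.042),('bar1',281,219,.042),('barm',281,166,.042),('redtip',324,148,None),('redtipR',337,148,None),('red2',312,148,None),('FR',333,272,.07),('BR',490,263,.07),('edgeU',333,160,.07),('frontface',315,240,.058),('frontface2',315,180,.058)):
    p=px2w(w,u,v,fish=True,z=z); P[n]=p; print(n,p.round(4),px2w(w,u,v,fish=True).round(4))
d=P['bar0']-P['bar1']; print(np.degrees(np.arctan2(d[1],d[0])),np.hypot(*d[:2]))
m=(P['bar0']+P['bar1'])/2; s=observe()
from scipy.spatial.transform import Rotation as R
q=s['eef_rot']; M=R.from_quat(q[[1,2,3,0]]).as_matrix(); print(M.round(3),s['tool_pos'])
for n in P: print(n,(M.T@(P[n]-s['tool_pos'])).round(4))
print('mid',m,(M.T@(m-s['tool_pos'])).round(4))
E
```

```text
bar0 [ 0.5866 -0.0596  0.042 ] [ 0.5866 -0.0596  0.0426]
bar1 [ 0.484  -0.0981  0.042 ] [ 0.4847 -0.0978  0.0445]
barm [ 0.5368 -0.0783  0.042 ] [ 0.537  -0.0782  0.0439]
redtip [ 0.5705 -0.1035  0.1004] [ 0.5705 -0.1035  0.1004]
redtipR [ 0.5748 -0.1199  0.0696] [ 0.5748 -0.1199  0.0696]
red2 [ 0.5665 -0.0951  0.091 ] [ 0.5665 -0.0951  0.091 ]
FR [ 0.4566 -0.1659  0.07  ] [ 0.4566 -0.166   0.0699]
BR [ 0.5271 -0.3516  0.07  ] [ 5.165e-01 -4.189e-01  1.000e-04]
edgeU [ 0.5628 -0.1205  0.07  ] [ 0.5621 -0.1249  0.0482]
frontface [ 0.4794 -0.1373  0.058 ] [ 0.4794 -0.1373  0.0579]
frontface2 [ 0.5375 -0.1136  0.058 ] [ 0.5372 -0.1139  0.0561]
20.56148273104836 0.10957855361438444
[[ 0.938  0.345 -0.006]
 [ 0.345 -0.938 -0.003]
 [-0.007  0.001 -1.   ]] [ 0.51021426 -0.08578629  0.21064048]
bar0 [0.0819 0.0017 0.1681]
bar1 [-0.0277  0.0024  0.1688]
barm [0.0287 0.002  0.1685]
redtip [0.0512 0.0373 0.1099]
redtipR [0.0497 0.0542 0.1408]
red2 [0.0504 0.0281 0.1193]
FR [-0.077   0.0566  0.1412]
BR [-0.075   0.2552  0.1413]
edgeU [0.0383 0.0506 0.1404]
frontface [-0.0457  0.0376  0.153 ]
frontface2 [0.017  0.0354 0.1526]
mid [ 0.53533344 -0.07888583  0.042     ] [0.0271 0.0021 0.1685]
```

>>> {"fn": "carry_out", "kwargs": {
  "increments": [
    {"x": 0.007,"y": 0.002,"z": 0,"yaw": 0,"claw": 0.022},
    {"x": 0,"y": 0,"z": 0.035,"yaw": 0,"claw": 0.022},
    {"x": 0,"y": 0,"z": 0.035,"yaw": 0,"claw": 0.022},
    {"x": 0,"y": 0,"z": 0.03,"yaw": 0,"claw": 0.022},
    {"x": 0,"y": 0,"z": 0,"yaw": 0,"claw": 0.022},
    {"x": 0,"y": 0,"z": 0,"yaw": 0,"claw": 0.022}
  ]
}}

```text
time: 1.95
tool_pos: [0.5247, -0.0788, 0.1107]
eef_rot: [-0.0, 0.984, 0.179, 0.0]
contact_force: [0.4, -1.1, -0.0]
grip_width: 0.022
finger_force: 0.0
```

```bash
cat >> h.py <<'E'
from scipy.spatial.transform import Rotation as R
def rel(*pts):
    s=observe(); q=s['eef_rot']; M=R.from_quat(q[[1,2,3,0]]).as_matrix()
    print(round(s['time'],2),s['tool_pos'].round(4),'x->%.1f deg'%np.degrees(np.arctan2(M[1,0],M[0,0])),M[:,2].round(3),'claw',round(s['grip_width'],4))
    for p in pts: print((M.T@(np.array(p)-s['tool_pos'])).round(4))
E
python3 - <<'E'
from h import *
snap('wrist','w2'); rel((.5353,-.0789,.039),(.479,-.137,.058))
E
```

```text
2.0 [ 0.5253 -0.0791  0.1116] x->20.7 deg [ 0.002  0.    -1.   ] claw 0.0219
[0.0093 0.0033 0.0726]
[-0.0638  0.0378  0.0535]
```

View pics/w2.png

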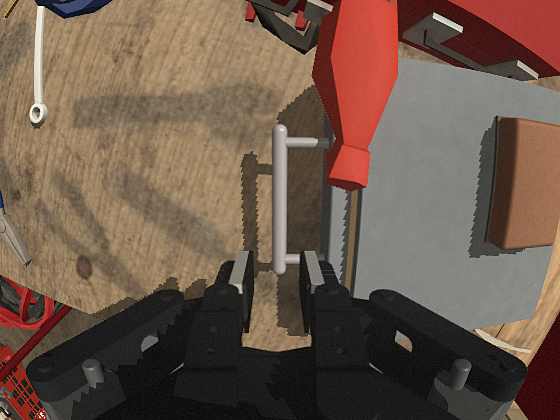

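The bar is at u≈280, midway between the fingers, which sit at about 250 and 305. The plier tip is at (348,188). I'll shift slightly right to clear it and go down.

>>> {"fn": "carry_out", "kwargs": {
  "increments": [
    {"x": -0.011,"y": 0.003,"z": 0,"yaw": 0,"claw": 0.022},
    {"x": 0,"y": 0,"z": 0.025,"yaw": 0,"claw": 0.022},
    {"x": 0,"y": 0,"z": 0.025,"yaw": 0,"claw": 0.022},
    {"x": 0,"y": 0,"z": 0.02,"yaw": 0,"claw": 0.022},
    {"x": 0,"y": 0,"z": 0.015,"yaw": 0,"claw": 0.022},
    {"x": 0,"y": 0,"z": 0,"yaw": 0,"claw": 0.022},
    {"x": 0,"y": 0,"z": 0,"yaw": 0,"claw": 0.022}
  ]
}}

```text
time: 2.7
tool_pos: [0.5148, -0.0869, 0.0269]
eef_rot: [0.0, 0.984, 0.179, 0.001]
contact_force: [0.6, 0.5, -0.3]
grip_width: 0.0217
finger_force: 0.0
```

>>> {"fn": "carry_out", "kwargs": {
  "increments": [
    {"x": 0,"y": 0,"z": 0,"yaw": 0,"claw": 0.0},
    {"x": 0,"y": 0,"z": 0,"yaw": 0,"claw": 0.0},
    {"x": 0,"y": 0,"z": 0,"yaw": 0,"claw": 0.0},
    {"x": 0,"y": -0.008,"z": 0,"yaw": 0,"claw": 0.0},
    {"x": 0,"y": -0.015,"z": 0,"yaw": 0,"claw": 0.0},
    {"x": 0,"y": -0.015,"z": 0,"yaw": 0,"claw": 0.0},
    {"x": 0,"y": 0,"z": 0,"yaw": 0,"claw": 0.0}
  ],
  "force": 30
}}

```text
time: 3.4
tool_pos: [0.4994, -0.0467, 0.0256]
eef_rot: [-0.002, 0.983, 0.181, -0.001]
contact_force: [0.3, 0.0, 0.9]
grip_width: 0.0002
finger_force: 0.0
```

The fingers shut on nothing, so I need to look.

```bash
python3 - <<'E'
from h import *
w=snap('wrist','w3'); d=snap('side','d3'); rel((.5353,-.0789,.039))
cv2.imwrite('pics/c3.png',np.hstack([w['img'][100:400,180:400],cv2.resize(d['img'][140:290,120:320],None,fx=2.,fy=2.)])[:,:,::-1])
E
```

```text
3.5 [ 0.5009 -0.0498  0.0258] x->20.7 deg [-0.  0. -1.] claw -0.0002
[ 0.0219  0.0394 -0.0132]
```

View pics/c3.png

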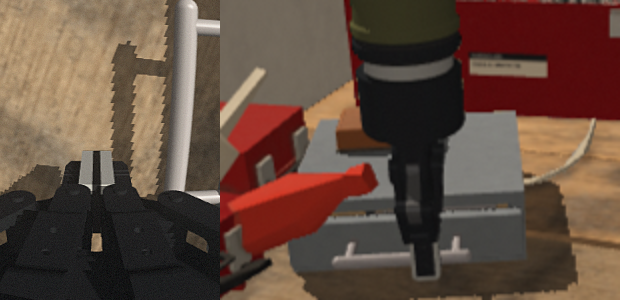

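The gripper is shut in front of the bar, and the bar has not moved. I'll check the true fingertip and bar positions from the two depth images.

```bash
python3 - <<'E'
from h import *
w=load('w3'); d=load('d3')
for u,v in ((222,272),(222,266),(222,277),(222,279),(222,285),(200,270),(240,267),(185,270)): print('side',u,v,px2w(d,u,v).round(4),d['img'][v,u])
for u,v in ((276,255),(283,255),(276,265),(363,270),(369,110),(362,280)): print('wrist',u,v,px2w(w,u,v,fish=True).round(4),w['img'][v,u])
for i in range(4): capture('side') if i else None; rel()
E
```

```text
side 222 272 [ 0.4986 -0.0423  0.0602] [22 22 22]
side 222 266 [ 0.4955 -0.038   0.0739] [19 19 19]
side 222 277 [ 0.4971 -0.0379  0.0541] [21 20 22]
side 222 279 [ 0.5005 -0.0441  0.0461] [97 92 83]
side 222 285 [ 0.525  -0.0915  0.0012] [68 55 40]
side 200 270 [ 0.55   -0.0662  0.042 ] [105  98  93]
side 240 267 [ 0.489  -0.0911  0.0425] [114 105 100]
side 185 270 [ 0.5716 -0.0558  0.0448] [114 106 101]
wrist 276 255 [ 0.5084 -0.0429  0.055 ] [43 41 35]
wrist 283 255 [ 0.5098 -0.0457  0.0556] [149 144 135]
wrist 276 265 [ 0.509  -0.0427  0.0671] [40 35 27]
wrist 363 270 [ 0.5117 -0.0882  0.0441] [205 196 187]
wrist 369 110 [ 0.5833 -0.0588  0.0445] [194 185 176]
wrist 362 280 [ 0.5064 -0.0902  0.0441] [205 197 189]
3.5 [ 0.5009 -0.0498  0.0258] x->20.7 deg [-0.  0. -1.] claw -0.0002
3.55 [ 0.5012 -0.0507  0.0258] x->20.6 deg [ 0. -0. -1.] claw -0.0002
3.6 [ 0.5013 -0.0512  0.0258] x->20.6 deg [ 0.    -0.001 -1.   ] claw -0.0001
3.65 [ 0.5013 -0.0514  0.0258] x->20.6 deg [ 0.001 -0.001 -1.   ] claw -0.0002
```

The side depth puts the true fingertips at about z = 0.045 when the reported TCP is at 0.026. The tips sit about 19 mm above the reported TCP, so they skimmed over the bar. I'll go back and descend to a reported z of about 0.004.

>>> {"fn": "carry_out", "kwargs": {
  "increments": [
    {"x": 0,"y": 0,"z": -0.03,"yaw": 0,"claw": 0.022},
    {"x": 0,"y": 0.019,"z": 0,"yaw": 0,"claw": 0.022},
    {"x": 0,"y": 0.019,"z": 0,"yaw": 0,"claw": 0.022},
    {"x": 0,"y": 0,"z": 0,"yaw": 0,"claw": 0.022},
    {"x": 0,"y": 0,"z": 0.02,"yaw": 0,"claw": 0.022},
    {"x": 0,"y": 0,"z": 0.01,"yaw": 0,"claw": 0.022},
    {"x": 0,"y": 0,"z": 0.01,"yaw": 0,"claw": 0.022},
    {"x": 0,"y": 0,"z": 0.01,"yaw": 0,"claw": 0.022},
    {"x": 0,"y": 0,"z": 0,"yaw": 0,"claw": 0.022}
  ]
}}

```text
time: 4.55
tool_pos: [0.5135, -0.0859, 0.0046]
eef_rot: [-0.0, 0.984, 0.179, -0.001]
contact_force: [-0.2, -0.3, -0.3]
grip_width: 0.0217
finger_force: 0.0
```

>>> {"fn": "carry_out", "kwargs": {
  "increments": [
    {"x": 0,"y": 0,"z": 0,"yaw": 0,"claw": 0.0},
    {"x": 0,"y": 0,"z": 0,"yaw": 0,"claw": 0.0},
    {"x": 0,"y": 0,"z": 0,"yaw": 0,"claw": 0.0},
    {"x": 0,"y": 0,"z": 0,"yaw": 0,"claw": 0.0}
  ],
  "force": 30
}}

```text
time: 4.95
tool_pos: [0.514, -0.086, 0.0057]
eef_rot: [-0.0, 0.984, 0.179, -0.0]
contact_force: [-0.8, 0.2, -7.0]
grip_width: 0.0097
finger_force: 29.2
```

>>> {"fn": "carry_out", "kwargs": {
  "increments": [
    {"x": 0,"y": -0.005,"z": 0,"yaw": 0,"claw": 0.0},
    {"x": 0,"y": -0.015,"z": 0,"yaw": 0,"claw": 0.0},
    {"x": 0,"y": -0.018,"z": 0,"yaw": 0,"claw": 0.0},
    {"x": 0,"y": -0.018,"z": 0,"yaw": 0,"claw": 0.0},
    {"x": 0,"y": -0.018,"z": 0,"yaw": 0,"claw": 0.0},
    {"x": 0,"y": -0.018,"z": 0,"yaw": 0,"claw": 0.0},
    {"x": 0,"y": -0.018,"z": 0,"yaw": 0,"claw": 0.0},
    {"x": 0,"y": -0.016,"z": 0,"yaw": 0,"claw": 0.0},
    {"x": 0,"y": -0.01,"z": 0,"yaw": 0,"claw": 0.0},
    {"x": 0,"y": -0.003,"z": 0,"yaw": 0,"claw": 0.0},
    {"x": 0,"y": 0,"z": 0,"yaw": 0,"claw": 0.0},
    {"x": 0,"y": 0,"z": 0,"yaw": 0,"claw": 0.0}
  ]
}}

```text
time: 6.15
tool_pos: [0.4652, 0.0439, 0.0058]
eef_rot: [-0.0, 0.984, 0.179, -0.0]
contact_force: [-0.3, -0.7, -8.7]
grip_width: 0.0092
finger_force: 29.9
```

The drawer is out about 139 mm. I'll release the bar, lift and move over the drawer to look.

>>> {"fn": "carry_out", "kwargs": {
  "increments": [
    {"x": 0,"y": 0,"z": 0,"yaw": 0,"claw": 0.022},
    {"x": 0,"y": 0,"z": 0,"yaw": 0,"claw": 0.022},
    {"x": 0,"y": 0,"z": -0.03,"yaw": 0,"claw": 0.022},
    {"x": 0,"y": 0,"z": -0.045,"yaw": 0,"claw": 0.022},
    {"x": 0,"y": 0,"z": -0.045,"yaw": 0,"claw": 0.07},
    {"x": -0.01,"y": 0.04,"z": -0.045,"yaw": 0,"claw": 0.07},
    {"x": -0.02,"y": 0.045,"z": 0,"yaw": 0,"claw": 0.07},
    {"x": -0.01,"y": 0.035,"z": 0,"yaw": 0,"claw": 0.07},
    {"x": 0,"y": 0,"z": 0,"yaw": 0,"claw": 0.07},
    {"x": 0,"y": 0,"z": 0,"yaw": 0,"claw": 0.07}
  ]
}}

```text
time: 7.15
tool_pos: [0.4695, -0.076, 0.1632]
eef_rot: [-0.0, 0.984, 0.178, 0.001]
contact_force: [-0.4, -0.1, -0.3]
grip_width: 0.07
finger_force: 0.0
```

```bash
python3 - <<'E'
from h import *
snap('wrist','w4'); rel()
E
```

```text
7.2 [ 0.4694 -0.0746  0.1629] x->20.6 deg [ 0.     0.001 -1.   ] claw 0.0702
```

View pics/w4.png

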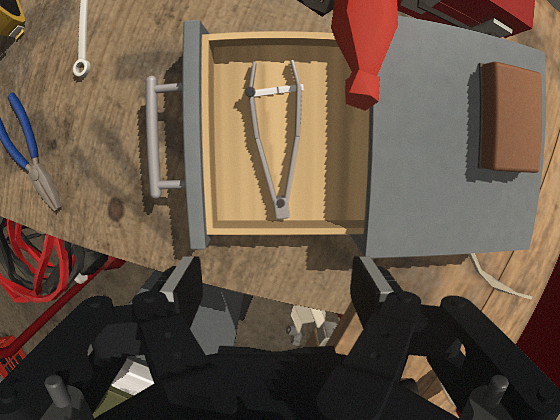

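The tweezers lie in the drawer. The hinge is at (281,205) and the tips at (255,62) and (294,62). The fixed arm, with the screw at (250,92), is on the left. I'll enlarge it.

```bash
python3 - <<'E'
from h import *
w=load('w4')
cv2.imwrite('pics/c4.png',cv2.resize(w['img'][50:225,225:325],None,fx=3.4,fy=3.4,interpolation=cv2.INTER_CUBIC)[:,:,::-1])
E
```

```text
(no output)
```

View pics/c4.png

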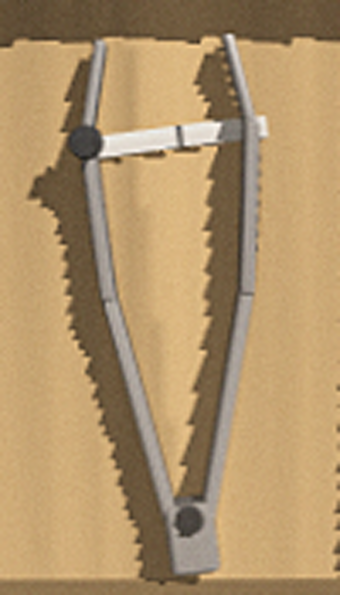

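The crop shows the hinge at (188,520) and the screw at (86,142). The fixed grip starts at (107,300) and the moving grip spans (247,295) to (249,120). The engraved line is at (180,135).

```bash
python3 - <<'E'
from h import *
w=load('w4')
f=lambda x,y:(225+x/3.4-.35,50+y/3.4-.35)
P={}
for n,c,z in (('hinge',(188,520),.038),('fix0',(107,300),.036),('fix1',(92,170),.036),('mov0',(247,295),.036),('mov1',(249,125),.036),('tipF',(100,42),.036),('tipM',(229,36),.036),('floor',(150,400),None),('fixtop',(98,230),None),('line',(180,135),.024)):
    p=px2w(w,*f(*c),fish=True,z=z); P[n]=p; print(n,p.round(4))
h=P['hinge'][:2]
# fixed grip outer-mid line is y=13.5 ; solve heading from fix0->fix1 and hinge->points
d=(P['fix1']-P['fix0'])[:2]; print('fixed grip heading',np.degrees(np.arctan2(d[1],d[0])),np.hypot(*d))
# fit frame: tweezers pts hinge(-65,0) fix0(0,13.5) fix1(33,13.5) tipF(65,6.5)
T=np.array([[-65,0],[0,13.5],[65,6.5]],float)/1000
W=np.array([P['hinge'][:2],P['fix0'][:2],P['tipF'][:2]])
a=T-T.mean(0);b=W-W.mean(0)
th=np.arctan2((a[:,0]*b[:,1]-a[:,1]*b[:,0]).sum(),(a*b).sum()); c,s=np.cos(th),np.sin(th);Rm=np.array([[c,-s],[s,c]])
o=W.mean(0)-Rm@T.mean(0); print('heading',np.degrees(th),'origin',o,'res mm',((T@Rm.T+o-W)*1000).round(1).tolist())
for n in P: print(n,(Rm.T@(P[n][:2]-o)*1000).round(1))
g=o+Rm@np.array([.020,-.0065]); print('grip rest mid',g)
rel((*g,.03)); 
s=observe(); 
for k in (0,1):
    pass
# TCP vs camera check: fingertip gap centre
for u,v in ((180,265),(375,265)): print(px2w(w,u,v,fish=True).round(4))
E
```

```text
hinge [ 0.4684 -0.0797  0.038 ]
fix0 [ 0.5159 -0.0393  0.036 ]
fix1 [ 0.5467 -0.0238  0.036 ]
mov0 [ 0.5299 -0.0731  0.036 ]
mov1 [ 0.5721 -0.0577  0.036 ]
tipF [ 0.5797 -0.0137  0.036 ]
tipM [ 0.5928 -0.0445  0.036 ]
floor [ 0.4933 -0.0593  0.022 ]
fixtop [ 0.5324 -0.0308  0.0354]
line [ 0.5646 -0.0415  0.024 ]
fixed grip heading 26.684295231123844 0.03452068590912463
heading 27.958769285376707 origin [ 0.52446977 -0.05013809] res mm [[-1.4, -0.9], [2.2, 1.1], [-0.9, -0.2]]
hinge [-63.3   0.2]
fix0 [-2.5 13.6]
fix1 [32.  12.8]
mov0 [ -6.  -22.8]
mov1 [ 38.5 -29. ]
tipF [65.9  6.3]
tipM [ 63.  -27.1]
floor [-31.9   6.5]
fixtop [16.1 13.4]
line [ 39.5 -11.2]
grip rest mid [ 0.54518291 -0.04650272]
7.2 [ 0.4694 -0.0746  0.1629] x->20.6 deg [ 0.     0.001 -1.   ] claw 0.0702
[0.0807 0.0005 0.133 ]
[ 0.4644 -0.0345  0.205 ]
[ 0.4931 -0.1111  0.2054]
```

Frame check: heading is about 27.5°, and the fixed grip's y of 13.4 and the tips fit the given sizes. Next, the gripper's width profile against the overhanging plier.

```bash
python3 - <<'E'
from h import *
poses={'w2':((.5250,-.0789,.1112),20.6),'w4':((.4694,-.0746,.1629),20.6)}
for n,(t,a) in poses.items():
    w=load(n); c,s=np.cos(np.radians(a)),np.sin(np.radians(a)); M=np.array([[c,s,0],[s,-c,0],[0,0,-1]]).T
    pts=[]
    for v in range(200,420,2):
        for u in range(0,560,2):
            if w['range_z'][v,u]>0: pts.append(np.linalg.inv(M)@(px2w(w,u,v,fish=True)-np.array(t)))
    pts=np.array(pts); pts=pts[(abs(pts[:,1])<.12)&(pts[:,2]<0)&(pts[:,2]>-.16)&(abs(pts[:,0])<.06)]
    print(n)
    for z in np.arange(0,-.13,-.01):
        q=pts[(pts[:,2]<=z)&(pts[:,2]>z-.01)]
        if len(q): print(round(z,2),len(q),'y',q[:,1].min().round(3),q[:,1].max().round(3),'x',q[:,0].max().round(3), 'inner',np.abs(q[:,1]).min().round(3))
w=load('w4')
# plier: points by red colour
pts=[]
for v in range(0,150):
    for u in range(320,400):
        r,g,b=map(int,w['img'][v,u])
        if r>150 and g<80: pts.append(px2w(w,u,v,fish=True))
pts=np.array(pts); k=pts[pts[:,0]<.60]; 
for lo in np.arange(.56,.60,.01):
    q=k[(k[:,0]>=lo)&(k[:,0]<lo+.01)]
    if len(q): print(round(lo,3),'y',q[:,1].min().round(3),q[:,1].max().round(3),'z',q[:,2].min().round(3),q[:,2].max().round(3))
E
```

```text
w2
-0.02 80 y -0.024 0.023 x 0.01 inner 0.01
-0.03 172 y -0.025 0.024 x 0.01 inner 0.01
-0.04 213 y -0.025 0.024 x 0.011 inner 0.01
-0.05 272 y -0.025 0.017 x 0.011 inner 0.01
-0.06 456 y -0.043 0.042 x 0.013 inner 0.012
-0.07 1452 y -0.049 0.048 x 0.013 inner 0.011
-0.08 1015 y -0.054 0.052 x 0.017 inner 0.01
-0.09 2055 y -0.06 0.059 x 0.017 inner 0.0
-0.1 2420 y -0.065 0.066 x 0.017 inner 0.0
-0.11 3736 y -0.066 0.065 x 0.02 inner 0.0
-0.12 780 y -0.058 0.054 x 0.02 inner 0.006
w4
-0.02 12 y -0.034 0.037 x 0.007 inner 0.034
-0.03 200 y -0.047 0.048 x 0.01 inner 0.034
-0.04 276 y -0.048 0.049 x 0.011 inner 0.033
-0.05 313 y -0.048 0.05 x 0.01 inner 0.033
-0.06 262 y -0.045 0.047 x 0.011 inner 0.033
-0.07 556 y -0.066 0.068 x 0.013 inner 0.031
-0.08 1601 y -0.066 0.068 x 0.016 inner 0.026
-0.09 1579 y -0.066 0.069 x 0.017 inner 0.0
-0.1 2543 y -0.067 0.069 x 0.017 inner 0.0
-0.11 3030 y -0.068 0.07 x 0.019 inner 0.0
-0.12 1686 y -0.068 0.071 x 0.02 inner 0.005
0.57 y -0.111 -0.09 z 0.104 0.112
0.58 y -0.109 -0.09 z 0.103 0.11
0.59 y -0.107 -0.088 z 0.097 0.105
```

The overhanging plier handle would foul the knuckles if I gripped the ribbed grips where they lie. I'll first pinch the tweezers near the hinge, then slide and turn them about 22° inside the drawer so the grips come clear.

>>> {"fn": "carry_out", "kwargs": {
  "increments": [
    {"x": 0.01,"y": 0.005,"z": 0,"yaw": -7,"claw": 0.035},
    {"x": 0,"y": 0,"z": 0.03,"yaw": 0,"claw": 0.035},
    {"x": 0,"y": 0,"z": 0.03,"yaw": 0,"claw": 0.035},
    {"x": 0,"y": 0,"z": 0.03,"yaw": 0,"claw": 0.035},
    {"x": 0,"y": 0,"z": 0.03,"yaw": 0,"claw": 0.035},
    {"x": 0,"y": 0,"z": 0.02,"yaw": 0,"claw": 0.035},
    {"x": 0,"y": 0,"z": 0.012,"yaw": 0,"claw": 0.035},
    {"x": 0,"y": 0,"z": 0,"yaw": 0,"claw": 0.035},
    {"x": 0,"y": 0,"z": 0,"yaw": 0,"claw": 0.035}
  ],
  "force": 20
}}

```text
time: 8.1
tool_pos: [0.4809, -0.0757, 0.0111]
eef_rot: [-0.0, 0.971, 0.239, 0.0]
contact_force: [0.7, -0.3, -0.9]
grip_width: 0.0351
finger_force: 0.0
```

>>> {"fn": "carry_out", "kwargs": {
  "increments": [
    {"x": 0,"y": 0,"z": 0.003,"yaw": 0,"claw": 0.01},
    {"x": 0,"y": 0,"z": 0,"yaw": 0,"claw": 0.01},
    {"x": 0,"y": 0,"z": 0,"yaw": 0,"claw": 0.01},
    {"x": 0,"y": 0,"z": 0,"yaw": 0,"claw": 0.01}
  ]
}}

```text
time: 8.5
tool_pos: [0.4816, -0.0762, 0.009]
eef_rot: [0.0, 0.971, 0.239, 0.001]
contact_force: [0.2, -0.4, 6.7]
grip_width: 0.0199
finger_force: 19.0
```

>>> {"fn": "carry_out", "kwargs": {
  "increments": [
    {"x": 0,"y": 0,"z": -0.003,"yaw": 0,"claw": 0.01},
    {"x": 0,"y": -0.006,"z": 0,"yaw": 0,"claw": 0.01},
    {"x": 0,"y": -0.009,"z": 0,"yaw": 0,"claw": 0.01},
    {"x": 0,"y": -0.009,"z": 0,"yaw": 4,"claw": 0.01},
    {"x": 0,"y": 0,"z": 0,"yaw": 5,"claw": 0.01},
    {"x": 0,"y": 0,"z": 0,"yaw": 5,"claw": 0.01},
    {"x": 0,"y": 0,"z": 0,"yaw": 5,"claw": 0.01},
    {"x": 0,"y": 0,"z": 0,"yaw": 4,"claw": 0.01},
    {"x": 0,"y": 0,"z": 0,"yaw": 0,"claw": 0.01},
    {"x": 0,"y": 0,"z": 0,"yaw": 0,"claw": 0.01}
  ]
}}

```text
time: 9.5
tool_pos: [0.469, -0.0544, 0.0106]
eef_rot: [-0.0, 0.999, 0.041, -0.0]
contact_force: [-0.7, 0.2, -0.7]
grip_width: 0.02
finger_force: 19.3
```

```bash
python3 - <<'E'
from h import *
w=snap('wrist','w5'); rel(); print(observe()['contact_force'],observe()['finger_force'])
cv2.imwrite('pics/c5.png',w['img'][:420,80:480][:,:,::-1])
E
```

```text
9.55 [ 0.4691 -0.0546  0.0106] x->4.7 deg [-0.001  0.    -1.   ] claw 0.0197
[ 0.48705242 -0.04961225 -0.13436986] 19.268161507789046
```

View pics/c5.png

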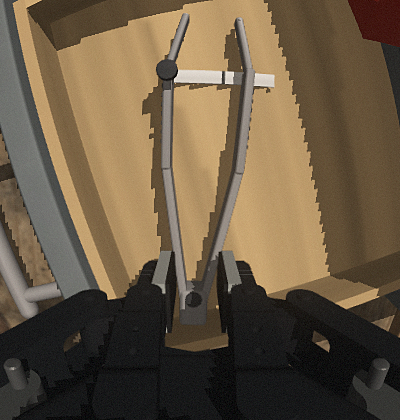

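The tweezers are held near the hinge and turned, with the grips now clear of the plier: fixed grip from about (166,168) to (167,85), moving grip from (241,172) to (248,85). I'll release, lift and measure their pose from the depth image.

>>> {"fn": "carry_out", "kwargs": {
  "increments": [
    {"x": 0,"y": 0,"z": 0.002,"yaw": 0,"claw": 0.036},
    {"x": 0,"y": 0,"z": 0,"yaw": 0,"claw": 0.036},
    {"x": 0,"y": 0,"z": 0,"yaw": 0,"claw": 0.036},
    {"x": 0,"y": 0,"z": -0.03,"yaw": 0,"claw": 0.036},
    {"x": 0,"y": 0,"z": -0.04,"yaw": 0,"claw": 0.036},
    {"x": 0,"y": 0,"z": -0.04,"yaw": 0,"claw": 0.05},
    {"x": 0,"y": 0,"z": 0,"yaw": 0,"claw": 0.05},
    {"x": 0,"y": 0,"z": 0,"yaw": 0,"claw": 0.05}
  ]
}}

```text
time: 10.35
tool_pos: [0.47, -0.055, 0.1195]
eef_rot: [0.0, 0.999, 0.04, 0.001]
contact_force: [1.0, 0.7, -0.1]
grip_width: 0.0501
finger_force: 0.0
```

```bash
cat > m.py <<'E'
from h import *
w=snap('wrist','w6'); rel()
pts=[]
for v in range(0,420):
    for u in range(100,480):
        if w['range_z'][v,u]>0:
            p=px2w(w,u,v,fish=True)
            if .028<p[2]<.045: pts.append((*p,u,v))
pts=np.array(pts)
cc=np.array([.5857,-.2111]); o=np.array([-.352,.936]); yy=np.array([.936,.352])
q=pts[:,:2]-cc; cx=-(q@o); cy=q@yy
k=(cx>-.215)&(cx<-.07)&(abs(cy)<.080); pts=pts[k]
s=observe(); t=np.array([.469,-.0545])
for h in (4.7,):
    c,sn=np.cos(np.radians(h)),np.sin(np.radians(h))
    X=(pts[:,:2]-t)@np.array([c,sn]); Y=(pts[:,:2]-t)@np.array([sn,-c])   # tool-like x, y
    for x in np.arange(-.02,.13,.008):
        m=(X>=x)&(X<x+.008)
        if m.any():
            y=np.sort(Y[m])*1000; g=np.split(y,np.where(np.diff(y)>3)[0]+1)
            print('%.3f'%(x+.004),[(a[0].round(1),a[-1].round(1),len(a)) for a in g], pts[m][:,2].max().round(4))
E
python3 m.py
```

```text
10.4 [ 0.4692 -0.0548  0.1186] x->4.6 deg [-0.  0. -1.] claw 0.05
-0.016 [(np.float64(-7.7), np.float64(6.0), 158)] 0.0384
-0.008 [(np.float64(-9.2), np.float64(8.3), 168)] 0.0392
0.000 [(np.float64(-10.0), np.float64(-5.9), 51), (np.float64(5.1), np.float64(10.6), 56)] 0.0366
0.008 [(np.float64(-11.4), np.float64(-6.8), 58), (np.float64(6.8), np.float64(12.9), 60)] 0.0365
0.016 [(np.float64(-12.8), np.float64(-8.2), 59), (np.float64(9.0), np.float64(15.2), 61)] 0.0361
0.024 [(np.float64(-14.4), np.float64(-9.7), 58), (np.float64(11.3), np.float64(17.4), 61)] 0.0367
0.032 [(np.float64(-15.7), np.float64(-10.6), 56), (np.float64(13.6), np.float64(18.9), 55)] 0.0368
0.040 [(np.float64(-17.2), np.float64(-12.0), 64), (np.float64(15.1), np.float64(21.1), 68)] 0.0366
0.048 [(np.float64(-17.9), np.float64(-13.4), 58), (np.float64(17.4), np.float64(22.5), 63)] 0.0376
0.056 [(np.float64(-18.5), np.float64(-14.2), 64), (np.float64(18.8), np.float64(24.0), 71)] 0.0377
0.064 [(np.float64(-19.1), np.float64(-14.6), 61), (np.float64(20.2), np.float64(25.5), 65)] 0.0374
0.072 [(np.float64(-19.2), np.float64(-14.7), 69), (np.float64(21.3), np.float64(26.2), 65)] 0.0376
0.080 [(np.float64(-19.1), np.float64(-15.2), 52), (np.float64(22.5), np.float64(26.9), 62)] 0.0374
0.088 [(np.float64(-21.5), np.float64(-13.4), 101), (np.float64(23.0), np.float64(27.7), 60)] 0.0432
0.096 [(np.float64(-20.1), np.float64(-13.5), 55), (np.float64(23.3), np.float64(27.1), 50)] 0.0421
0.104 [(np.float64(-16.2), np.float64(-11.6), 55), (np.float64(22.0), np.float64(26.3), 50)] 0.0349
0.112 [(np.float64(-14.6), np.float64(-9.4), 51), (np.float64(21.4), np.float64(24.8), 39)] 0.0356
0.120 [(np.float64(-12.3), np.float64(-9.3), 8)] 0.0348
```

The tweezers' pose is clear. The grips' outer faces are at −19 and +26 mm, 45 mm apart as expected, and x = 0 lies at X ≈ 0.053. I'll move over the grips and down.

>>> {"fn": "carry_out", "kwargs": {
  "increments": [
    {"x": 0.03,"y": 0.002,"z": 0,"yaw": -2,"claw": 0.06},
    {"x": 0.034,"y": 0.001,"z": 0,"yaw": 0,"claw": 0.06},
    {"x": 0,"y": 0,"z": 0.03,"yaw": 0,"claw": 0.06},
    {"x": 0,"y": 0,"z": 0.03,"yaw": 0,"claw": 0.06},
    {"x": 0,"y": 0,"z": 0.02,"yaw": 0,"claw": 0.06},
    {"x": 0,"y": 0,"z": 0.015,"yaw": 0,"claw": 0.06},
    {"x": 0,"y": 0,"z": 0.012,"yaw": 0,"claw": 0.06},
    {"x": 0,"y": 0,"z": 0,"yaw": 0,"claw": 0.06},
    {"x": 0,"y": 0,"z": 0,"yaw": 0,"claw": 0.06}
  ],
  "force": 25
}}

```text
time: 11.3
tool_pos: [0.533, -0.0518, 0.0113]
eef_rot: [-0.0, 0.998, 0.058, -0.0]
contact_force: [0.1, 0.9, -0.2]
grip_width: 0.0603
finger_force: 0.0
```

>>> {"fn": "carry_out", "kwargs": {
  "increments": [
    {"x": 0,"y": 0,"z": 0,"yaw": 0,"claw": 0.05},
    {"x": 0,"y": 0,"z": 0,"yaw": 0,"claw": 0.044},
    {"x": 0,"y": 0,"z": 0,"yaw": 0,"claw": 0.04},
    {"x": 0,"y": 0,"z": 0,"yaw": 0,"claw": 0.036},
    {"x": 0,"y": 0,"z": 0,"yaw": 0,"claw": 0.034},
    {"x": 0,"y": 0,"z": 0,"yaw": 0,"claw": 0.034},
    {"x": 0,"y": 0,"z": 0,"yaw": 0,"claw": 0.034}
  ]
}}

```text
time: 12.0
tool_pos: [0.5345, -0.0517, 0.013]
eef_rot: [0.0, 0.998, 0.058, 0.001]
contact_force: [-0.5, -0.3, 7.9]
grip_width: 0.0345
finger_force: 9.3
```

>>> {"fn": "carry_out", "kwargs": {
  "increments": [
    {"x": 0,"y": 0,"z": -0.005,"yaw": 0,"claw": 0.034},
    {"x": 0,"y": -0.003,"z": -0.006,"yaw": 0,"claw": 0.034},
    {"x": 0,"y": -0.006,"z": -0.01,"yaw": 0,"claw": 0.034},
    {"x": 0,"y": -0.003,"z": -0.015,"yaw": 0,"claw": 0.034},
    {"x": 0,"y": 0,"z": -0.015,"yaw": 0,"claw": 0.034},
    {"x": 0,"y": -0.005,"z": -0.015,"yaw": 0,"claw": 0.034},
    {"x": 0,"y": -0.01,"z": -0.015,"yaw": 0,"claw": 0.034},
    {"x": 0,"y": -0.015,"z": -0.02,"yaw": 0,"claw": 0.034},
    {"x": 0,"y": -0.015,"z": -0.025,"yaw": 0,"claw": 0.034},
    {"x": 0,"y": -0.005,"z": -0.02,"yaw": 0,"claw": 0.034},
    {"x": 0,"y": 0,"z": -0.005,"yaw": 0,"claw": 0.034},
    {"x": 0,"y": 0,"z": 0,"yaw": 0,"claw": 0.034}
  ]
}}

```text
time: 13.2
tool_pos: [0.5263, 0.01, 0.1634]
eef_rot: [-0.0, 0.998, 0.058, 0.001]
contact_force: [-0.8, -0.4, 0.4]
grip_width: 0.0339
finger_force: 0.0
```

```bash
cat > m2.py <<'E'
from h import *
import sys
w=snap('wrist',sys.argv[1]); rel(); s=observe(); print(s['finger_force'],s['contact_force'])
q=s['eef_rot']; M=R.from_quat(q[[1,2,3,0]]).as_matrix(); t=s['tool_pos']
pts=[]
for v in range(0,420):
    for u in range(100,480):
        if w['range_z'][v,u]>0:
            p=M.T@(px2w(w,u,v,fish=True)-t)
            if -.05<p[2]<.0 and -.03<p[0]<.09 and abs(p[1])<.05: pts.append(p)
P=np.array(pts)
for x in np.arange(0.012,.085,.005):
    m=(P[:,0]>=x)&(P[:,0]<x+.005)
    if m.any():
        y=np.sort(P[m,1])*1000; g=np.split(y,np.where(np.diff(y)>2)[0]+1)
        print('%.4f'%(x+.0025),[(a[0].round(1),a[-1].round(1),len(a)) for a in g],P[m,2].min().round(4),P[m,2].max().round(4))
E
python3 m2.py w7
```

```text
13.25 [0.5258 0.0097 0.1626] x->6.6 deg [-0. -0. -1.] claw 0.0339
0.0 [-0.05172412  0.11479536 -0.15739396]
```

The tweezers slipped off the fingertips, because the grip was too shallow. I'll find them by depth.

```bash
python3 - <<'E'
from h import *
w=load('w7')
cc=np.array([.5857,-.2111]); o=np.array([-.352,.936]); yy=np.array([.936,.352])
pts=[]
for v in range(0,420):
    for u in range(0,560):
        if w['range_z'][v,u]>0:
            p=px2w(w,u,v,fish=True)
            if .028<p[2]<.07:
                q=p[:2]-cc; x,y=-(q@o),q@yy
                if -.216<x<-.095 and abs(y)<.081: pts.append((x,y,p[2],u,v))
P=np.array(pts); print(len(P),P[:,2].min(),np.percentile(P[:,2],[5,50,95]),P[:,3:].min(0),P[:,3:].max(0))
for y in np.arange(-.08,.08,.008):
    m=(P[:,1]>=y)&(P[:,1]<y+.008)
    if m.any():
        s=np.sort(P[m,0])*1000; g=np.split(s,np.where(np.diff(s)>3)[0]+1)
        print('%.3f'%(y+.004),[(a[0].round(1),a[-1].round(1),len(a)) for a in g],P[m,2].max().round(4))
E
```

```text
2184 0.02896345324645433 [0.03432064 0.04558062 0.05844574] [307. 110.] [398. 240.]
-0.028 [(np.float64(-203.5), np.float64(-194.6), 15)] 0.037
-0.020 [(np.float64(-207.9), np.float64(-192.2), 120)] 0.0392
-0.012 [(np.float64(-206.1), np.float64(-187.0), 142)] 0.0426
-0.004 [(np.float64(-203.0), np.float64(-180.9), 169)] 0.0415
0.004 [(np.float64(-201.6), np.float64(-196.3), 48), (np.float64(-186.8), np.float64(-175.7), 90)] 0.0446
0.012 [(np.float64(-200.0), np.float64(-194.9), 49), (np.float64(-181.4), np.float64(-168.5), 92)] 0.046
0.020 [(np.float64(-199.3), np.float64(-193.5), 59), (np.float64(-175.2), np.float64(-163.5), 93)] 0.0482
0.028 [(np.float64(-197.5), np.float64(-191.8), 60), (np.float64(-168.3), np.float64(-157.7), 87)] 0.0504
0.036 [(np.float64(-196.0), np.float64(-190.2), 63), (np.float64(-163.8), np.float64(-153.1), 100)] 0.0515
0.044 [(np.float64(-194.5), np.float64(-188.7), 62), (np.float64(-157.4), np.float64(-147.9), 93)] 0.0537
0.052 [(np.float64(-192.8), np.float64(-185.3), 76), (np.float64(-153.7), np.float64(-143.2), 106)] 0.0565
0.060 [(np.float64(-190.4), np.float64(-182.9), 84), (np.float64(-149.2), np.float64(-140.2), 104), (np.float64(-114.9), np.float64(-114.9), 1)] 0.0694
0.068 [(np.float64(-188.3), np.float64(-179.5), 88), (np.float64(-145.0), np.float64(-135.0), 106), (np.float64(-116.9), np.float64(-115.5), 3)] 0.0697
0.076 [(np.float64(-184.7), np.float64(-177.1), 78), (np.float64(-152.0), np.float64(-133.0), 134), (np.float64(-120.0), np.float64(-116.8), 19)] 0.0688
```

The tweezers now lie tilted, with the tips on the drawer's side wall and the hinge down. The grip was only about 2 mm deep, because the tips sit 19–24 mm behind the reported TCP. I'll pinch them deeply nearer the hinge, clear of the plier.

>>> {"fn": "carry_out", "kwargs": {
  "increments": [
    {"x": 0.006,"y": 0.015,"z": 0,"yaw": 4.3,"claw": 0.04},
    {"x": 0.006,"y": 0.03,"z": 0,"yaw": 4.3,"claw": 0.04},
    {"x": 0,"y": 0,"z": 0.03,"yaw": 0,"claw": 0.04},
    {"x": 0,"y": 0,"z": 0.03,"yaw": 0,"claw": 0.04},
    {"x": 0,"y": 0,"z": 0.02,"yaw": 0,"claw": 0.04},
    {"x": 0,"y": 0,"z": 0,"yaw": 0,"claw": 0.04},
    {"x": 0,"y": 0,"z": 0,"yaw": 0,"claw": 0.04}
  ],
  "force": 25
}}

```text
time: 13.95
tool_pos: [0.5404, -0.0347, 0.0821]
eef_rot: [0.0, 1.0, -0.018, -0.001]
contact_force: [-0.7, 0.7, 0.3]
grip_width: 0.0401
finger_force: 0.0
```

```bash
cat > m3.py <<'E'
from h import *
import sys
w=snap('wrist',sys.argv[1]); s=observe(); rel((.5368,-.0356,.04))
q=s['eef_rot']; M=R.from_quat(q[[1,2,3,0]]).as_matrix(); t=s['tool_pos']
lo,hi=float(sys.argv[2]),float(sys.argv[3])
pts=[]
for v in range(0,420):
    for u in range(60,500):
        if w['range_z'][v,u]>0:
            p=px2w(w,u,v,fish=True); r=M.T@(p-t)
            if lo<p[2]<hi and -.06<r[0]<.15 and abs(r[1])<.06: pts.append((*r,p[2]))
P=np.array(pts)
for x in np.arange(-.06,.15,.006):
    m=(P[:,0]>=x)&(P[:,0]<x+.006)
    if m.any():
        k=np.argsort(P[m,1]); y=P[m,1][k]*1000; z=P[m,3][k]; ix=np.where(np.diff(y)>2)[0]+1
        print('%.3f'%(x+.003),[tuple(map(float,(a[0].round(1),a[-1].round(1),len(a),b.max().round(3)))) for a,b in zip(np.split(y,ix),np.split(z,ix)) if len(a)>3])
E
python3 m3.py w8 .029 .075
```

```text
14.0 [ 0.5412 -0.0347  0.0829] x->-2.0 deg [ 0. -0. -1.] claw 0.0399
[-0.0044  0.0011  0.0429]
-0.057 [(-31.5, -21.8, 175.0, 0.058)]
-0.051 [(-30.1, -24.6, 99.0, 0.049), (-8.0, 5.1, 47.0, 0.038)]
-0.045 [(-30.0, -27.0, 48.0, 0.048), (-8.9, 5.1, 126.0, 0.039)]
-0.039 [(-9.5, 5.0, 128.0, 0.042)]
-0.033 [(-56.7, -53.5, 12.0, 0.058), (-9.7, 6.3, 221.0, 0.043)]
-0.027 [(-58.8, -50.9, 73.0, 0.059), (-10.9, 7.6, 141.0, 0.043)]
-0.021 [(-60.0, -38.6, 227.0, 0.059), (-12.1, -7.4, 51.0, 0.044), (2.1, 8.2, 75.0, 0.041)]
-0.015 [(-60.0, -39.7, 363.0, 0.059), (-13.3, -8.6, 51.0, 0.046), (3.5, 10.1, 83.0, 0.043)]
-0.009 [(-59.9, -41.7, 332.0, 0.059), (-14.3, -9.9, 54.0, 0.047), (4.8, 11.3, 79.0, 0.044)]
-0.003 [(-59.9, -44.3, 325.0, 0.059), (-15.4, -11.0, 55.0, 0.049), (6.2, 13.1, 88.0, 0.045)]
0.003 [(-60.0, -47.0, 294.0, 0.059), (-17.1, -12.1, 59.0, 0.05), (7.5, 14.3, 94.0, 0.046)]
0.009 [(-60.0, -49.5, 265.0, 0.059), (-18.1, -13.7, 63.0, 0.051), (9.4, 15.9, 92.0, 0.047)]
0.015 [(-60.0, -52.2, 184.0, 0.058), (-19.7, -14.8, 63.0, 0.053), (10.6, 17.1, 98.0, 0.048)]
0.021 [(-60.0, -54.4, 138.0, 0.0
[... 778 characters left out ...]
 [(-22.3, -17.0, 70.0, 0.065), (10.2, 35.8, 318.0, 0.075)]
0.087 [(-20.4, -15.8, 66.0, 0.066), (14.6, 19.4, 90.0, 0.061), (22.9, 30.7, 103.0, 0.075)]
0.093 [(-19.0, -15.7, 28.0, 0.066), (14.4, 18.7, 44.0, 0.061), (23.8, 28.1, 93.0, 0.075)]
0.099 [(23.0, 27.2, 114.0, 0.075)]
0.105 [(-3.7, 17.3, 147.0, 0.038), (21.9, 27.3, 136.0, 0.075)]
0.111 [(-20.3, 27.2, 610.0, 0.075)]
0.117 [(-27.5, 26.4, 715.0, 0.075)]
0.123 [(-59.9, -2.5, 615.0, 0.049), (11.2, 26.1, 243.0, 0.075)]
0.129 [(-59.9, -4.1, 569.0, 0.05), (11.2, 26.0, 203.0, 0.075)]
0.135 [(-41.1, -23.1, 143.0, 0.037), (-9.0, -2.9, 77.0, 0.05), (3.3, 29.9, 743.0, 0.075)]
0.141 [(-59.8, 22.9, 1479.0, 0.067)]
0.147 [(-60.0, -15.2, 258.0, 0.062)]
```

>>> {"fn": "carry_out", "kwargs": {
  "increments": [
    {"x": 0,"y": -0.001,"z": 0.02,"yaw": 0,"claw": 0.04},
    {"x": 0,"y": 0,"z": 0.02,"yaw": 0,"claw": 0.04},
    {"x": 0,"y": 0,"z": 0.02,"yaw": 0,"claw": 0.04},
    {"x": 0,"y": 0,"z": 0.017,"yaw": 0,"claw": 0.04},
    {"x": 0,"y": 0,"z": 0,"yaw": 0,"claw": 0.04},
    {"x": 0,"y": 0,"z": 0,"yaw": 0,"claw": 0.02},
    {"x": 0,"y": 0,"z": 0,"yaw": 0,"claw": 0.015},
    {"x": 0,"y": 0,"z": 0,"yaw": 0,"claw": 0.015},
    {"x": 0,"y": 0,"z": 0,"yaw": 0,"claw": 0.015}
  ],
  "force": 25
}}

```text
time: 14.9
tool_pos: [0.5422, -0.0333, 0.0068]
eef_rot: [0.0, 1.0, -0.018, 0.001]
contact_force: [-0.3, -0.3, 5.3]
grip_width: 0.0224
finger_force: 24.4
```

>>> {"fn": "carry_out", "kwargs": {
  "increments": [
    {"x": 0,"y": -0.003,"z": -0.008,"yaw": 0,"claw": 0.015},
    {"x": 0,"y": -0.004,"z": -0.012,"yaw": 0,"claw": 0.015},
    {"x": 0,"y": 0,"z": -0.015,"yaw": 0,"claw": 0.015},
    {"x": 0,"y": -0.002,"z": -0.015,"yaw": 0,"claw": 0.015},
    {"x": 0,"y": -0.01,"z": -0.02,"yaw": 0,"claw": 0.015},
    {"x": 0,"y": -0.015,"z": -0.02,"yaw": 0,"claw": 0.015},
    {"x": 0,"y": -0.015,"z": -0.02,"yaw": 0,"claw": 0.015},
    {"x": 0,"y": -0.015,"z": -0.02,"yaw": 0,"claw": 0.015},
    {"x": 0,"y": 0,"z": -0.01,"yaw": 0,"claw": 0.015},
    {"x": 0,"y": 0,"z": 0,"yaw": 0,"claw": 0.015}
  ]
}}

```text
time: 15.9
tool_pos: [0.5442, 0.0309, 0.1472]
eef_rot: [0.0, 1.0, -0.017, 0.001]
contact_force: [0.1, -0.2, -0.8]
grip_width: 0.0222
finger_force: 24.4
```

```bash
python3 m3.py w9 .12 .22; python3 -c "
from h import *
s=observe();print(s['finger_force'],s['contact_force'])"
```

```text
15.95 [0.5434 0.0302 0.1462] x->-2.0 deg [ 0.001 -0.    -1.   ] claw 0.022
[-0.0044  0.066   0.1062]
-0.045 [(-9.9, -8.4, 17.0, 0.175), (1.4, 5.0, 10.0, 0.178)]
-0.039 [(-9.8, 5.5, 182.0, 0.182)]
-0.033 [(-10.0, 6.3, 468.0, 0.183)]
-0.027 [(-10.2, -1.7, 91.0, 0.183), (0.3, 7.1, 120.0, 0.181)]
-0.021 [(-10.7, -4.9, 86.0, 0.184), (1.8, 7.8, 134.0, 0.181)]
-0.015 [(-11.1, -5.3, 90.0, 0.186), (2.2, 8.5, 155.0, 0.183)]
-0.009 [(-44.8, -43.6, 6.0, 0.22), (-14.1, -6.0, 261.0, 0.218), (3.1, 12.9, 304.0, 0.219), (42.6, 44.2, 8.0, 0.22)]
-0.003 [(-13.8, -6.3, 291.0, 0.216), (3.9, 12.7, 356.0, 0.216)]
0.003 [(-32.9, -27.8, 16.0, 0.22), (-24.7, -20.1, 10.0, 0.192), (-13.8, -6.6, 308.0, 0.215), (4.4, 12.4, 358.0, 0.215), (22.6, 24.0, 4.0, 0.196), (27.8, 31.9, 8.0, 0.22)]
0.009 [(-45.2, -6.9, 1940.0, 0.22), (5.6, 43.9, 1916.0, 0.22)]
0.015 [(-40.0, -32.4, 73.0, 0.22), (-25.4, -7.5, 288.0, 0.22), (6.3, 23.8, 384.0, 0.22), (30.8, 42.2, 91.0, 0.22)]
0.021 [(-13.5, -7.8, 142.0, 0.194), (7.1, 13.2, 208.0, 0.19)]
0.027 [(-13.8, -7.8, 183.0, 0.197), (8.1, 13.8, 227.0, 0.192)]
0.033 [(-13.8, -7.3, 203.0, 0.198), (8.3, 14.2, 240.0, 0.193)]
0.039 [(-13.4, -7.1, 232.0, 0.199), (8.1, 14.1, 261.0, 0.195)]
0.045 [(-13.3, -6.7, 248.0, 0.2), (7.9, 14.3, 281.0, 0.196)]
0.051 [(-13.0, -6.2, 263.0, 0.201), (7.8, 14.1, 305.0, 0.198)]
0.057 [(-12.9, -5.5, 264.0, 0.207), (7.7, 14.5, 340.0, 0.199)]
0.063 [(-12.1, 37.9, 1338.0, 0.21)]
0.069 [(-11.4, 37.9, 1401.0, 0.209)]
0.075 [(-9.3, -3.0, 228.0, 0.203), (6.4, 11.7, 235.0, 0.201)]
0.081 [(-7.4, -0.8, 240.0, 0.204), (4.6, 10.3, 246.0, 0.203)]
0.087 [(-4.9, 8.7, 489.0, 0.205)]
0.093 [(-3.5, 6.9, 216.0, 0.206)]
0.129 [(47.3, 60.0, 434.0, 0.154)]
0.135 [(29.7, 60.0, 797.0, 0.156)]
0.141 [(20.3, 50.6, 311.0, 0.145)]
0.147 [(19.7, 24.1, 13.0, 0.123)]
24.37469778873492 [ 0.92257226 -0.54875957 -1.40785052]
```

They are now held firmly and lifted, but gripped near the hinge (pad at tweezers x ≈ −28). I'll lay them back in the drawer well clear of the plier, then regrip at the ribbed grips at full depth.

>>> {"fn": "carry_out", "kwargs": {
  "increments": [
    {"x": -0.02,"y": 0.0,"z": 0,"yaw": -3,"claw": 0.015},
    {"x": -0.03,"y": 0.02,"z": 0,"yaw": -3,"claw": 0.015},
    {"x": -0.012,"y": 0.03,"z": 0,"yaw": 0,"claw": 0.015},
    {"x": 0,"y": 0.028,"z": 0,"yaw": 0,"claw": 0.015},
    {"x": 0,"y": 0,"z": 0.02,"yaw": 0,"claw": 0.015},
    {"x": 0,"y": 0,"z": 0.025,"yaw": 0,"claw": 0.015},
    {"x": 0,"y": 0,"z": 0.025,"yaw": 0,"claw": 0.015},
    {"x": 0,"y": 0,"z": 0.02,"yaw": 0,"claw": 0.015},
    {"x": 0,"y": 0,"z": 0,"yaw": 0,"claw": 0.015},
    {"x": 0,"y": 0,"z": 0,"yaw": 0,"claw": 0.015}
  ]
}}

```text
time: 16.95
tool_pos: [0.485, -0.0486, 0.0553]
eef_rot: [0.0, 0.999, 0.034, -0.001]
contact_force: [-0.3, -1.0, -1.1]
grip_width: 0.0221
finger_force: 24.5
```

>>> {"fn": "carry_out", "kwargs": {
  "increments": [
    {"x": 0.002,"y": 0.003,"z": 0.02,"yaw": 0,"claw": 0.015},
    {"x": 0,"y": 0,"z": 0.015,"yaw": 0,"claw": 0.015},
    {"x": 0,"y": 0,"z": 0.01,"yaw": 0,"claw": 0.015},
    {"x": 0,"y": 0,"z": 0.005,"yaw": 0,"claw": 0.015},
    {"x": 0,"y": 0,"z": 0,"yaw": 0,"claw": 0.015},
    {"x": 0,"y": 0,"z": 0,"yaw": 0,"claw": 0.015}
  ]
}}

```text
time: 17.55
tool_pos: [0.4895, -0.0504, 0.0064]
eef_rot: [0.0, 0.999, 0.035, 0.001]
contact_force: [3.9, 1.1, -0.7]
grip_width: 0.0215
finger_force: 24.2
```

>>> {"fn": "carry_out", "kwargs": {
  "increments": [
    {"x": 0,"y": 0,"z": 0,"yaw": 0,"claw": 0.024},
    {"x": 0,"y": 0,"z": 0,"yaw": 0,"claw": 0.027},
    {"x": 0,"y": 0,"z": 0,"yaw": 0,"claw": 0.03},
    {"x": 0,"y": 0,"z": 0,"yaw": 0,"claw": 0.033},
    {"x": 0,"y": 0,"z": 0,"yaw": 0,"claw": 0.036},
    {"x": 0,"y": 0,"z": 0,"yaw": 0,"claw": 0.038},
    {"x": 0,"y": 0,"z": 0,"yaw": 0,"claw": 0.039},
    {"x": 0,"y": 0,"z": 0,"yaw": 0,"claw": 0.039}
  ]
}}

```text
time: 18.35
tool_pos: [0.4877, -0.0506, 0.0056]
eef_rot: [-0.0, 0.999, 0.035, -0.0]
contact_force: [0.2, 0.8, -0.2]
grip_width: 0.0391
finger_force: 0.0
```

>>> {"fn": "carry_out", "kwargs": {
  "increments": [
    {"x": 0,"y": 0,"z": -0.015,"yaw": 0,"claw": 0.039},
    {"x": 0,"y": 0,"z": -0.025,"yaw": 0,"claw": 0.039},
    {"x": 0,"y": 0,"z": -0.035,"yaw": 0,"claw": 0.045},
    {"x": 0,"y": 0,"z": -0.035,"yaw": 0,"claw": 0.055},
    {"x": 0,"y": 0,"z": 0,"yaw": 0,"claw": 0.055},
    {"x": 0,"y": 0,"z": 0,"yaw": 0,"claw": 0.055}
  ]
}}

```text
time: 18.95
tool_pos: [0.4883, -0.0504, 0.1161]
eef_rot: [-0.0, 0.999, 0.035, 0.001]
contact_force: [0.0, 1.5, -0.0]
grip_width: 0.0546
finger_force: 0.0
```

```bash
python3 m3.py w10 .028 .047
```

```text
19.0 [ 0.4876 -0.0502  0.1153] x->4.0 deg [-0.001  0.    -1.   ] claw 0.0549
[ 0.0501 -0.0111  0.0753]
-0.057 [(-26.5, -6.4, 225.0, 0.047)]
-0.051 [(-27.9, -25.5, 42.0, 0.047), (-10.1, 15.1, 242.0, 0.047), (20.6, 23.1, 4.0, 0.047)]
-0.045 [(-31.0, -27.5, 42.0, 0.047), (-5.8, 7.4, 107.0, 0.037), (10.3, 34.9, 240.0, 0.047)]
-0.039 [(-32.1, -29.3, 39.0, 0.047), (-6.5, 7.4, 108.0, 0.038), (29.4, 50.0, 197.0, 0.047)]
-0.033 [(-34.2, -31.0, 44.0, 0.047), (-7.3, 8.1, 127.0, 0.039), (53.5, 60.0, 19.0, 0.033)]
-0.027 [(-37.3, -32.9, 42.0, 0.047), (-8.1, 8.8, 121.0, 0.038)]
-0.021 [(-37.6, -34.2, 46.0, 0.047), (-9.6, -4.8, 44.0, 0.037), (5.6, 10.4, 42.0, 0.036)]
-0.015 [(-38.2, -36.3, 40.0, 0.047), (-10.3, -6.3, 41.0, 0.037), (7.1, 11.8, 41.0, 0.036)]
-0.009 [(-41.0, -38.0, 50.0, 0.047), (-11.8, -7.1, 41.0, 0.036), (8.7, 13.3, 47.0, 0.036)]
-0.003 [(-41.7, -39.6, 45.0, 0.046), (-12.5, -8.0, 44.0, 0.037), (10.1, 14.8, 44.0, 0.036)]
0.003 [(-48.8, -41.6, 52.0, 0.047), (-14.0, -9.3, 46.0, 0.037), (11.7, 16.4, 47.0, 0.035)]
0.009 [(-45.5, -43.5, 48.0, 0.047), (-15.5, -10.3, 43.0, 0.036), (13.1, 17
[... 763 characters left out ...]
60.0, -59.1, 17.0, 0.046), (-21.1, -16.4, 52.0, 0.042), (21.3, 26.1, 52.0, 0.037)]
0.069 [(-22.6, -14.5, 86.0, 0.042), (22.1, 26.2, 49.0, 0.038)]
0.075 [(-21.0, -16.4, 35.0, 0.042), (21.8, 25.6, 33.0, 0.035)]
0.081 [(-18.7, -15.0, 32.0, 0.035), (20.1, 24.0, 30.0, 0.035)]
0.087 [(-17.2, -13.6, 31.0, 0.035), (19.4, 23.2, 39.0, 0.035)]
0.093 [(-15.7, -12.6, 32.0, 0.035), (18.6, 22.5, 42.0, 0.035)]
0.099 [(-14.1, -12.6, 4.0, 0.034)]
0.105 [(-59.9, -51.8, 55.0, 0.046)]
0.111 [(-58.3, -32.5, 172.0, 0.047)]
0.117 [(-42.1, -37.7, 10.0, 0.047), (-35.5, -12.0, 176.0, 0.047)]
0.123 [(-21.9, 8.3, 181.0, 0.047)]
0.129 [(-2.8, -1.4, 4.0, 0.047), (7.1, 28.5, 158.0, 0.047)]
0.135 [(26.4, 36.9, 53.0, 0.047)]
```

They lie flat again, with grips at X ≈ 0.030–0.070, faces at −20 and +25, and 45 mm wide. I'll regrip at full depth.

>>> {"fn": "carry_out", "kwargs": {
  "increments": [
    {"x": 0.022,"y": 0.001,"z": 0,"yaw": -2.5,"claw": 0.056},
    {"x": 0.023,"y": 0.0,"z": 0,"yaw": 0,"claw": 0.056},
    {"x": 0,"y": 0,"z": 0.03,"yaw": 0,"claw": 0.056},
    {"x": 0,"y": 0,"z": 0.03,"yaw": 0,"claw": 0.056},
    {"x": 0,"y": 0,"z": 0.025,"yaw": 0,"claw": 0.056},
    {"x": 0,"y": 0,"z": 0.016,"yaw": 0,"claw": 0.056},
    {"x": 0,"y": 0,"z": 0.012,"yaw": 0,"claw": 0.056},
    {"x": 0,"y": 0,"z": 0,"yaw": 0,"claw": 0.056},
    {"x": 0,"y": 0,"z": 0,"yaw": 0,"claw": 0.056}
  ]
}}

```text
time: 19.9
tool_pos: [0.5327, -0.0475, 0.0024]
eef_rot: [-0.0, 0.998, 0.057, -0.0]
contact_force: [-0.1, 0.5, -0.3]
grip_width: 0.0564
finger_force: 0.0
```

>>> {"fn": "carry_out", "kwargs": {
  "increments": [
    {"x": 0,"y": 0,"z": 0,"yaw": 0,"claw": 0.048},
    {"x": 0,"y": 0,"z": 0,"yaw": 0,"claw": 0.043},
    {"x": 0,"y": 0,"z": 0,"yaw": 0,"claw": 0.039},
    {"x": 0,"y": 0,"z": 0,"yaw": 0,"claw": 0.036},
    {"x": 0,"y": 0,"z": 0,"yaw": 0,"claw": 0.034},
    {"x": 0,"y": 0,"z": 0,"yaw": 0,"claw": 0.033},
    {"x": 0,"y": 0,"z": 0,"yaw": 0,"claw": 0.033}
  ],
  "force": 25
}}

```text
time: 20.6
tool_pos: [0.5345, -0.0471, 0.0041]
eef_rot: [-0.0, 0.998, 0.057, 0.002]
contact_force: [0.1, 0.4, 6.8]
grip_width: 0.033
finger_force: 9.6
```

>>> {"fn": "carry_out", "kwargs": {
  "increments": [
    {"x": 0,"y": 0,"z": -0.003,"yaw": 0,"claw": 0.033},
    {"x": 0,"y": -0.002,"z": -0.004,"yaw": 0,"claw": 0.033},
    {"x": 0,"y": -0.003,"z": -0.005,"yaw": 0,"claw": 0.033},
    {"x": 0,"y": 0,"z": -0.004,"yaw": 0,"claw": 0.033},
    {"x": 0,"y": 0,"z": 0,"yaw": 0,"claw": 0.033}
  ]
}}

```text
time: 21.1
tool_pos: [0.532, -0.0422, 0.0192]
eef_rot: [-0.0, 0.998, 0.057, -0.0]
contact_force: [0.3, 1.3, 0.2]
grip_width: 0.0328
finger_force: 7.0
```

```bash
python3 m3.py w11 .035 .068
```

```text
21.15 [ 0.5321 -0.0423  0.0189] x->6.5 deg [-0.  0. -1.] claw 0.0331
[ 0.0054 -0.0061 -0.0211]
-0.057 [(-56.4, -53.9, 6.0, 0.058)]
-0.051 [(-56.9, -51.2, 67.0, 0.059), (-9.9, -7.0, 18.0, 0.042), (7.0, 10.6, 20.0, 0.042)]
-0.045 [(-54.4, -49.7, 31.0, 0.058), (-12.4, -8.0, 74.0, 0.044), (7.9, 12.0, 74.0, 0.044)]
-0.039 [(-50.0, -48.9, 5.0, 0.058), (-13.3, -8.8, 82.0, 0.045), (8.8, 13.0, 83.0, 0.044)]
-0.033 [(-14.4, -9.8, 87.0, 0.046), (9.4, 14.0, 87.0, 0.045)]
-0.027 [(-15.2, -10.7, 101.0, 0.046), (10.2, 14.9, 103.0, 0.046)]
-0.021 [(-16.1, -11.5, 102.0, 0.048), (11.1, 16.2, 113.0, 0.048)]
-0.015 [(-52.3, -44.5, 120.0, 0.051), (-16.8, -12.5, 100.0, 0.061), (12.0, 16.5, 106.0, 0.068)]
-0.009 [(-53.7, -45.3, 305.0, 0.055), (-17.1, -12.6, 185.0, 0.068), (12.1, 16.8, 185.0, 0.068)]
-0.003 [(-60.0, -46.7, 484.0, 0.059), (-17.1, -12.7, 192.0, 0.067), (12.2, 16.8, 195.0, 0.067)]
0.003 [(-59.9, -48.4, 488.0, 0.059), (-30.5, -25.0, 140.0, 0.068), (-17.1, -12.7, 192.0, 0.068), (12.2, 16.7, 204.0, 0.068), (24.6, 30.2, 143.0, 0.068)]
0.009 [(-60.0, -49.7, 472.0, 0.059), (-30.4, -12.7, 624.0, 0.06
[... 397 characters left out ...]
9.4, 115.0, 0.055), (9.0, 13.3, 103.0, 0.055)]
0.045 [(-60.0, -58.6, 90.0, 0.049), (-12.2, -7.7, 124.0, 0.056), (7.3, 11.5, 104.0, 0.056)]
0.051 [(-10.5, -7.3, 76.0, 0.056), (6.7, 10.0, 78.0, 0.056)]
0.063 [(-60.0, -42.0, 296.0, 0.05)]
0.069 [(-60.0, -18.2, 876.0, 0.05)]
0.075 [(-42.1, 6.9, 1007.0, 0.05), (40.7, 45.5, 47.0, 0.068)]
0.081 [(-17.7, 29.8, 985.0, 0.05), (36.4, 42.7, 71.0, 0.068)]
0.087 [(6.0, 44.5, 784.0, 0.068)]
0.093 [(30.1, 39.0, 86.0, 0.068)]
0.099 [(31.2, 33.3, 80.0, 0.068)]
0.105 [(31.2, 33.7, 140.0, 0.068)]
0.111 [(11.8, 26.8, 66.0, 0.038), (30.9, 34.6, 182.0, 0.068)]
0.117 [(0.7, 27.4, 518.0, 0.039), (30.8, 34.6, 111.0, 0.067)]
0.123 [(-5.7, 24.5, 533.0, 0.039)]
0.129 []
```

They are held well this time: grip width 33 mm, tip gap about 14 mm. I'll squeeze to 31 mm and lift.

>>> {"fn": "carry_out", "kwargs": {
  "increments": [
    {"x": 0,"y": 0,"z": 0,"yaw": 0,"claw": 0.031},
    {"x": 0,"y": 0,"z": 0,"yaw": 0,"claw": 0.031},
    {"x": 0,"y": -0.003,"z": -0.008,"yaw": 0,"claw": 0.031},
    {"x": 0,"y": -0.003,"z": -0.012,"yaw": 0,"claw": 0.031},
    {"x": 0,"y": 0,"z": -0.015,"yaw": 0,"claw": 0.031},
    {"x": 0,"y": -0.004,"z": -0.015,"yaw": 0,"claw": 0.031},
    {"x": 0,"y": -0.008,"z": -0.018,"yaw": 0,"claw": 0.031},
    {"x": 0,"y": -0.01,"z": -0.02,"yaw": 0,"claw": 0.031},
    {"x": 0,"y": -0.01,"z": -0.02,"yaw": 0,"claw": 0.031},
    {"x": 0,"y": -0.006,"z": -0.015,"yaw": 0,"claw": 0.031},
    {"x": 0,"y": 0,"z": -0.007,"yaw": 0,"claw": 0.031},
    {"x": 0,"y": 0,"z": 0,"yaw": 0,"claw": 0.031}
  ]
}}

```text
time: 22.35
tool_pos: [0.5277, 0.0012, 0.1499]
eef_rot: [0.0, 0.998, 0.057, 0.001]
contact_force: [0.6, 0.1, -1.1]
grip_width: 0.0312
finger_force: 8.4
```

```bash
python3 m3.py w12 .14 .23 | head -30; python3 - <<'E'
from h import *
w=load('w12'); print(observe()['finger_force'])
cv2.imwrite('pics/c12.png',cv2.resize(w['img'][60:330,170:390],None,fx=2.2,fy=2.2,interpolation=cv2.INTER_CUBIC)[:,:,::-1])
E
```

```text
22.4 [0.5273 0.0009 0.1491] x->6.5 deg [ 0.001 -0.    -1.   ] claw 0.0312
[0.0053 0.0374 0.1091]
-0.057 [(-6.8, -6.2, 10.0, 0.164), (5.4, 6.0, 8.0, 0.164)]
-0.051 [(-11.3, -6.7, 31.0, 0.172), (5.9, 10.0, 33.0, 0.172)]
-0.045 [(-12.1, -7.6, 81.0, 0.173), (6.9, 11.4, 79.0, 0.173)]
-0.039 [(-13.0, -8.5, 86.0, 0.175), (7.8, 12.7, 90.0, 0.174)]
-0.033 [(-13.7, -9.4, 93.0, 0.176), (8.7, 13.4, 94.0, 0.176)]
-0.027 [(-14.4, -10.2, 96.0, 0.177), (9.5, 14.2, 99.0, 0.177)]
-0.021 [(-15.4, -11.1, 105.0, 0.178), (10.4, 15.1, 109.0, 0.178)]
-0.015 [(-39.5, -35.8, 25.0, 0.23), (-15.7, -11.9, 96.0, 0.18), (11.1, 15.6, 108.0, 0.18), (35.3, 38.1, 14.0, 0.23)]
-0.009 [(-51.3, -33.6, 476.0, 0.23), (-18.3, -12.0, 277.0, 0.216), (11.2, 17.6, 282.0, 0.216), (32.8, 50.3, 480.0, 0.23)]
-0.003 [(-46.7, -32.5, 484.0, 0.23), (-17.8, -11.9, 326.0, 0.216), (11.2, 17.2, 322.0, 0.216), (31.6, 45.9, 477.0, 0.229)]
0.003 [(-45.4, -24.5, 547.0, 0.23), (-18.2, -11.9, 348.0, 0.217), (11.1, 17.8, 350.0, 0.216), (23.8, 44.7, 535.0, 0.229)]
0.009 [(-51.7, -11.9, 2970.0, 0.23), (11.2, 51.4, 2995.0, 0.23)]
0.015 [(-47.4, -37.3, 120.0, 0.23), (-28.7, -11.9, 221.0, 0.23), (11.2, 26.6, 278.0, 0.23), (37.0, 48.4, 122.0, 0.23)]
0.021 [(-18.2, 33.8, 843.0, 0.191)]
0.027 [(-18.0, 33.9, 1151.0, 0.191)]
0.033 [(-14.7, -9.7, 108.0, 0.185), (9.4, 13.8, 107.0, 0.185)]
0.039 [(-12.6, -8.0, 118.0, 0.187), (7.7, 12.3, 114.0, 0.187)]
0.045 [(-10.9, -6.4, 125.0, 0.188), (5.9, 10.3, 109.0, 0.187)]
0.051 [(-9.7, -5.9, 87.0, 0.189), (5.4, 8.8, 78.0, 0.188)]
0.135 [(49.2, 60.0, 204.0, 0.155)]
0.141 [(46.1, 52.3, 27.0, 0.146)]
8.405304104089737
```

View pics/c12.png

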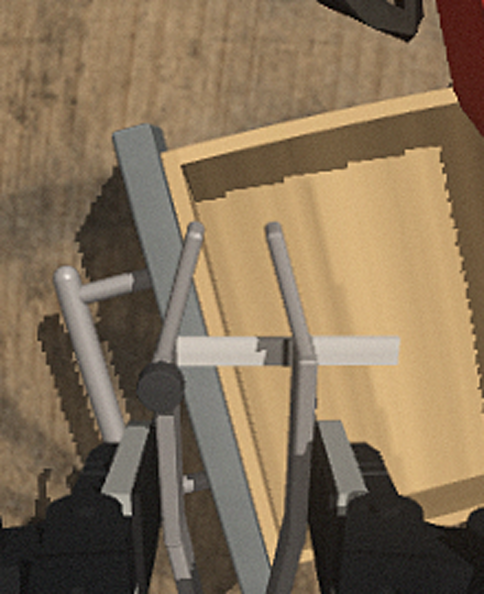

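The picture shows the tweezers held in the air over the open drawer. The moving arm's inner side is at the dark line at about (290,350), and the tips are at (205,225) and (265,225), a gap of about 11 mm. I'll tighten slightly and hold.

>>> {"fn": "carry_out", "kwargs": {
  "increments": [
    {"x": 0,"y": 0,"z": 0,"yaw": 0,"claw": 0.0305},
    {"x": 0,"y": 0,"z": 0,"yaw": 0,"claw": 0.0305},
    {"x": 0,"y": 0,"z": 0,"yaw": 0,"claw": 0.0305},
    {"x": 0,"y": 0,"z": 0,"yaw": 0,"claw": 0.0305},
    {"x": 0,"y": 0,"z": 0,"yaw": 0,"claw": 0.0305},
    {"x": 0,"y": 0,"z": 0,"yaw": 0,"claw": 0.0305},
    {"x": 0,"y": 0,"z": 0,"yaw": 0,"claw": 0.0305},
    {"x": 0,"y": 0,"z": 0,"yaw": 0,"claw": 0.0305},
    {"x": 0,"y": 0,"z": 0,"yaw": 0,"claw": 0.0305},
    {"x": 0,"y": 0,"z": 0,"yaw": 0,"claw": 0.0305},
    {"x": 0,"y": 0,"z": 0,"yaw": 0,"claw": 0.0305},
    {"x": 0,"y": 0,"z": 0,"yaw": 0,"claw": 0.0305}
  ]
}}

```text
time: 23.6
tool_pos: [0.5274, 0.0013, 0.1487]
eef_rot: [-0.0, 0.998, 0.057, 0.0]
contact_force: [-0.1, -0.4, -0.2]
grip_width: 0.0308
finger_force: 9.0
```

```bash
python3 m3.py w13 .14 .23 | sed -n '1,6p;15,22p'; python3 - <<'E'
from h import *
s=observe(); print(s['finger_force'],s['contact_force'])
# drawer: front panel top edge points -> chest x
w=load('w13'); cc=np.array([.5857,-.2111]); o=np.array([-.352,.936]); X=[]
for v in range(0,420,2):
    for u in range(0,560,2):
        if w['range_z'][v,u]>0:
            p=px2w(w,u,v,fish=True)
            if .054<p[2]<.060:
                x=-((p[:2]-cc)@o)
                if -.27<x<-.15: X.append(x)
print(len(X),np.percentile(X,[2,50,98]).round(4))
E
```

```text
23.65 [0.5274 0.0013 0.1487] x->6.5 deg [ 0.  0. -1.] claw 0.0309
[0.0052 0.0377 0.1087]
-0.057 [(-6.6, -6.0, 12.0, 0.163), (5.6, 6.2, 10.0, 0.163)]
-0.051 [(-11.1, -6.9, 33.0, 0.171), (6.1, 10.7, 35.0, 0.171)]
-0.045 [(-11.9, -7.4, 81.0, 0.173), (7.0, 11.6, 83.0, 0.172)]
-0.039 [(-12.7, -8.3, 90.0, 0.174), (7.9, 12.9, 86.0, 0.174)]
0.015 [(-43.8, -38.6, 81.0, 0.224), (-25.6, -20.5, 89.0, 0.218), (-16.0, -11.2, 91.0, 0.188), (11.1, 15.7, 144.0, 0.183), (20.6, 26.7, 82.0, 0.226), (38.5, 43.4, 89.0, 0.229)]
0.021 [(-17.8, 34.2, 931.0, 0.19)]
0.027 [(-17.1, 34.1, 1034.0, 0.19)]
0.033 [(-14.1, -9.1, 113.0, 0.184), (9.2, 13.6, 111.0, 0.184)]
0.039 [(-12.1, -7.4, 119.0, 0.185), (7.5, 12.2, 116.0, 0.185)]
0.045 [(-10.6, -5.7, 124.0, 0.186), (5.8, 9.9, 113.0, 0.186)]
0.051 [(-8.9, -5.3, 80.0, 0.187), (5.4, 8.3, 68.0, 0.187)]
0.135 [(50.5, 60.0, 169.0, 0.154)]
9.028248935937881 [ 0.25153213  0.65236237 -0.91280979]
992 [-0.2458 -0.2365 -0.1729]
```

The gap reads about 10.5 mm and is steady. The drawer is about 140 mm out, and the tweezers' underside is at about 0.165 m. Handing in.

```bash
python3 -c "
from rig import ctrl
print(ctrl.finish_job())"
```

```text
the job is handed in; nothing more can be done
None
```

I handed the job in with the drawer about 140 mm out and the tweezers held steadily about 165 mm above the bench, with the tip gap measuring about 10.5 mm; the tweezers slipped out of a first, too-shallow grip back into the drawer, and I regripped them at full depth.

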